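Pack out a lane of the slide tray

TASK

The slides in the lane with the yellow tag are to go out by courier: choose the packers that together just fill the empty space between the slides and the lane's upper end, and stand them in it, tabs up and fully down on the lane floor, without forcing, so that the slides cannot slide about. Let go of them, leave the packers you do not need standing on the mat, and do not disturb the bottle, the pen or the fossil.

Things in the scene. Friction and masses are not known exactly. Their poses are not given: they have to be found in the camera images.
- tray: Fixed grey tray sloping up away from the robot at 30 degrees. Three lanes 80 mm wide, 150 mm long inside, centred at y -84, 0, 84 mm; walls between 22 mm high, lower end wall 30 mm, upper end wall 24 mm high, 6 mm thick. Origin: on the floor at the lower end wall, mid-tray; x up the slope, z square to the floor (30 degrees from vertical, towards the robot).
- run_a: Run of glass slides with white label ends, fixed in one lane against its lower end wall (which lane varies): 97 mm long up the slope, 76 mm wide, 26 mm high, so 53 mm of the lane is free above it. Origin: on the lane floor at the lower end wall, mid-lane; its axes have the tray's yaw but not its slope.
- run_b: Run of glass slides with pale blue label ends, fixed in one lane against its lower end wall (which lane varies): 89 mm long up the slope, 76 mm wide, 26 mm high, so 61 mm of the lane is free above it. Origin: on the lane floor at the lower end wall, mid-lane; its axes have the tray's yaw but not its slope.
- run_c: Run of glass slides with pale pink label ends, fixed in one lane against its lower end wall (which lane varies): 81 mm long up the slope, 76 mm wide, 26 mm high, so 69 mm of the lane is free above it. Origin: on the lane floor at the lower end wall, mid-lane; its axes have the tray's yaw but not its slope.
- tag_yellow: Yellow tag, 58 by 24 mm, on the outer (far, uphill) face of one lane's upper end wall (which lane varies): the lane to pack. Origin: at the inner face of that wall, level with the lane floor, mid-lane; axes with the tray's yaw but not its slope.
- tag_plain1: White tag, 58 by 24 mm, on the outer (far, uphill) face of one lane's upper end wall (which lane varies). Origin: at the inner face of that wall, level with the lane floor, mid-lane; axes with the tray's yaw but not its slope.
- tag_plain2: White tag, 58 by 24 mm, on the outer (far, uphill) face of one lane's upper end wall (which lane varies). Origin: at the inner face of that wall, level with the lane floor, mid-lane; axes with the tray's yaw but not its slope.
- mat: Dark desk mat, 220 (x) by 260 (y) mm, 3 mm thick, fixed flat on the desk; the four packers stand on it. Origin: centre of its underside.
- packer_red: Loose red plastic packer, about 45 g, standing on the mat. Body 14 mm thick (x), 74 mm wide (y), 30 mm high, long edges rounded 4 mm; on top, centred, a finger tab 10 mm (x) by 40 mm (y), from 30 to 65 mm above the underside. Origin: centre of the underside; z up through the tab.
- packer_white: Loose white plastic packer, about 70 g, standing on the mat. Body 30 mm thick (x), 74 mm wide (y), 30 mm high, long edges rounded 4 mm; on top, centred, a finger tab 10 mm (x) by 40 mm (y), from 30 to 65 mm above the underside. Origin: centre of the underside; z up through the tab.
- packer_blue: Loose blue plastic packer, about 85 g, standing on the mat. Body 36 mm thick (x), 74 mm wide (y), 30 mm high, long edges rounded 4 mm; on top, centred, a finger tab 10 mm (x) by 40 mm (y), from 30 to 65 mm above the underside. Origin: centre of the underside; z up through the tab.
- packer_green: Loose green plastic packer, about 100 g, standing on the mat. Body 44 mm thick (x), 74 mm wide (y), 30 mm high, long edges rounded 4 mm; on top, centred, a finger tab 10 mm (x) by 40 mm (y), from 30 to 65 mm above the underside. Origin: centre of the underside; z up through the tab.
- stain_bottle: Bystander: amber stain bottle with black cap, 44 mm across, 95 mm tall, standing on the desk. Origin: centre of the underside.
- pen: Bystander: red pen with dark cap, 146 mm long along x, 13 mm thick, lying on the desk. Origin: under the middle.
- fossil: Bystander: brown coiled fossil used as a paperweight, 80 mm across, 18 mm high. Origin: centre of the underside.
Mind the look-alikes: they are no part of the job. Of the things like the packer_blue, leave any that is pink or red; of the rest the smaller one is meant.

How it is judged:
At the end, for the whole second after the job is handed in: The two packers that fill the yellow-tagged lane with 3 mm to spare stand in it, released and still, undersides within 4 mm of its floor, upright on it and thickness along the lane within 0.15 rad; the other two stand upright on the mat; bystanders within 20 mm of their starts (((y of run_a in the frame of tag_yellow between -0.02 and 0.02 m and (z of packer_red in the frame of tray between -0.004 and 0.004 m and x of packer_red in the frame of tray between 0.08 and 0.15 m and y of packer_red in the frame of tag_yellow between -0.012 and 0.012 m and angle between the z axis of packer_red and the z axis of tray, either way round below 0.15 rad and angle between the x axis of packer_red and the x axis of tray, either way round below 0.15 rad and linear speed of packer_red below 0.01 m/s) and (z of packer_white in the frame of mat between -0.002 and 0.008 m and x of packer_white in the frame of mat between -0.11 and 0.11 m and y of packer_white in the frame of mat between -0.13 and 0.13 m and angle between packer_white's own z axis and vertical below 0.1 rad and linear speed of packer_white below 0.01 m/s) and (z of packer_blue in the frame of tray between -0.004 and 0.004 m and x of packer_blue in the frame of tray between 0.08 and 0.15 m and y of packer_blue in the frame of tag_yellow between -0.012 and 0.012 m and angle between the z axis of packer_blue and the z axis of tray, either way round below 0.15 rad and angle between the x axis of packer_blue and the x axis of tray, either way round below 0.15 rad and linear speed of packer_blue below 0.01 m/s) and (z of packer_green in the frame of mat between -0.002 and 0.008 m and x of packer_green in the frame of mat between -0.11 and 0.11 m and y of packer_green in the frame of mat between -0.13 and 0.13 m and angle between packer_green's own z axis and vertical below 0.1 rad and linear speed of packer_green below 0.01 m/s)) or (y of run_b in the frame of tag_yellow between -0.02 and 0.02 m and (z of packer_red in the frame of tray between -0.004 and 0.004 m and x of packer_red in the frame of tray between 0.08 and 0.15 m and y of packer_red in the frame of tag_yellow between -0.012 and 0.012 m and angle between the z axis of packer_red and the z axis of tray, either way round below 0.15 rad and angle between the x axis of packer_red and the x axis of tray, either way round below 0.15 rad and linear speed of packer_red below 0.01 m/s) and (z of packer_white in the frame of mat between -0.002 and 0.008 m and x of packer_white in the frame of mat between -0.11 and 0.11 m and y of packer_white in the frame of mat between -0.13 and 0.13 m and angle between packer_white's own z axis and vertical below 0.1 rad and linear speed of packer_white below 0.01 m/s) and (z of packer_blue in the frame of mat between -0.002 and 0.008 m and x of packer_blue in the frame of mat between -0.11 and 0.11 m and y of packer_blue in the frame of mat between -0.13 and 0.13 m and angle between packer_blue's own z axis and vertical below 0.1 rad and linear speed of packer_blue below 0.01 m/s) and (z of packer_green in the frame of tray between -0.004 and 0.004 m and x of packer_green in the frame of tray between 0.08 and 0.15 m and y of packer_green in the frame of tag_yellow between -0.012 and 0.012 m and angle between the z axis of packer_green and the z axis of tray, either way round below 0.15 rad and angle between the x axis of packer_green and the x axis of tray, either way round below 0.15 rad and linear speed of packer_green below 0.01 m/s)) or (y of run_c in the frame of tag_yellow between -0.02 and 0.02 m and (z of packer_red in the frame of mat between -0.002 and 0.008 m and x of packer_red in the frame of mat between -0.11 and 0.11 m and y of packer_red in the frame of mat between -0.13 and 0.13 m and angle between packer_red's own z axis and vertical below 0.1 rad and linear speed of packer_red below 0.01 m/s) and (z of packer_white in the frame of tray between -0.004 and 0.004 m and x of packer_white in the frame of tray between 0.08 and 0.15 m and y of packer_white in the frame of tag_yellow between -0.012 and 0.012 m and angle between the z axis of packer_white and the z axis of tray, either way round below 0.15 rad and angle between the x axis of packer_white and the x axis of tray, either way round below 0.15 rad and linear speed of packer_white below 0.01 m/s) and (z of packer_blue in the frame of tray between -0.004 and 0.004 m and x of packer_blue in the frame of tray between 0.08 and 0.15 m and y of packer_blue in the frame of tag_yellow between -0.012 and 0.012 m and angle between the z axis of packer_blue and the z axis of tray, either way round below 0.15 rad and angle between the x axis of packer_blue and the x axis of tray, either way round below 0.15 rad and linear speed of packer_blue below 0.01 m/s) and (z of packer_green in the frame of mat between -0.002 and 0.008 m and x of packer_green in the frame of mat between -0.11 and 0.11 m and y of packer_green in the frame of mat between -0.13 and 0.13 m and angle between packer_green's own z axis and vertical below 0.1 rad and linear speed of packer_green below 0.01 m/s)))); the robot touches nothing.
It fails at once if a packer is forced: pressed against the tray or the slides with more than 60 N (contact force between any of packer_red, packer_white, packer_blue, packer_green and tray above 60 N or contact force between any of packer_red, packer_white, packer_blue, packer_green and run_a above 60 N or contact force between any of packer_red, packer_white, packer_blue, packer_green and run_b above 60 N or contact force between any of packer_red, packer_white, packer_blue, packer_green and run_c above 60 N).
It fails at once if the bottle, the pen or the fossil is moved by more than 20 mm (distance of any of stain_bottle, pen, fossil from where it was at the start of the episode above 0.02 m).
It fails at once if the bottle is tipped over (angle between stain_bottle's own z axis and vertical above 0.5 rad).
It also fails if it takes over 61 s, if anything falls off the work surface, if the arm or the gripper's body presses on something with over 40 N, if the wrist force passes 120 N, or if a joint passes its speed limit or range.

ROBOT

A 6-joint arm with a two-finger parallel gripper is mounted at the origin on the work surface. World frame = base frame: x ahead of the robot, y to its left, z up, the work surface at z = 0. Lengths are in m, angles in rad, forces in N, time in s.
With the tool pointing down it reaches from about 0.275 to 0.875 m from the base axis. Payload 12.5 kg.
Tool frame: the origin (TCP) lies at the very end of the fingers, on their centre line; the grasp point (between the pads) lies 19 mm behind it; z points along the fingers, y is the direction in which the jaws open and shut (so a half turn about z gives the same grasp; the last joint's range is limited). The gripper opens to 85 mm and grips with 20 to 120 N. Pads are 22 mm wide; open, the fingers measure 114 mm over their backs; the gripper's body (76 mm by 85 mm) begins 54 mm behind the grasp point. The pads swing forward as they close: fully open they stand 13 mm farther back than shut.
Start: joints at [-1.305, 0.351, 1.652, -0, 1.139, -0.085], TCP at [0.189, -0.516, 0.231] pointing down, gripper open.
Joint ranges: [-2.75, 2.75], [-0.79, 2.1], [0.01, 2.65], [-1.57, 4.71], [0.07, 3.14], [-2.87, 2.87]. Speed limits (rad/s): [2.22, 2.22, 2.79, 3.14, 3.14, 3.14].

INTERFACE

Orientations are given as a rotation vector (axis times angle).
In Python, from cell import status, grab_frame, camera_model, job_done gives the robot as it stands. The module is installed in compiled form; this text tells all that it offers.
- The arm moves only by the tool carry_out, never from a script. Its argument "series" is a list that holds one entry, the list of rows, each a list of 7 numbers: the shift along the tool's x, y, z in mm, then the turn, a rotation vector about the tool's x, y, z in rad, then the opening in per cent of the stroke, from 0 (shut) to 100 (fully open). In form: [[[x, y, z, rx, ry, rz, fingers], ...]]. A call has 1 to 12 rows; each row shifts and turns the pose as measured when the row begins, along the tool's axes as they then stand; what a row does not reach is not made up. A row lasts 1/8 s, in which the tool goes at most 62.5 mm and 10.7 degrees, less where a joint would pass 70% of its speed; a pose out of reach is approached as far as the arm can. A call with a gripper value outside its range is refused whole. The fingers move at their own pace and stop on an object; "grip_force" is the grip in N (left out, the last holds). Time passes only in rows, so rows that do not move let the fingers close. It gives the time, the measured TCP pose, the force and the opening at its end, in the units of the state.
- status.read_state(): the state, without advancing time (a new reading comes with each control period).
- grab_frame(name): name is "scene" or "top" or "wrist"; returns the picture (384x512x3 uint8, blue, green, red); there is no depth.
- camera_model(name): a dict with "fx", "fy", "cx", "cy" (pixels), "R" (3x3) and "t" (3): a world point X has camera coordinates R X + t; the wrist camera has in their place "mount" (4x4, takes a point from camera to tool coordinates, whose origin is the TCP and whose axes are the flange's). Camera axes: x right, y down, z forward; pixel columns grow to the right and rows downward; lengths in m; the calibration is good to about 2 mm. A picture is of the moment at which its call begins: read the wrist's pose just before it. camera_model takes no time and is no camera call.
- job_done(): hands the job in, once; it reports no verdict.
The state is a dict: "t": time; "joint_pos": joint angles; "qvel": joint speeds; "joint_torque": joint torques, N m; "eef_pos": TCP position; "eef_rot": TCP orientation; "ft_force": force on the tool from outside, world axes, zero at the start; "torque": the same for the moment, N m; "opening": finger opening in m.
Only numpy, scipy, OpenCV 4.12 (cv2) and the standard library are available. Lean on these libraries where they do the work, as an engineer would, in place of code of your own. Each camera call takes 0.05 s, during which the arm holds its last target.

## Working session

There is one attempt and no reset: what is moved stays moved. The work goes in short steps, Python scripts to look and compute and a tool call to move; the robot and the scene stay as the last step left them, time stands still between calls to the robot, and variables do not carry over. Pictures are saved under pics/ and viewed, and the job is handed in when it is done.

Besides the shell and the picture viewer there is one more tool, called after "Emit:" as a command line: name --argument value ..., lists and objects as JSON in quotes. carry_out: Moves the arm, as the interface text tells. Its arguments: {"type":"object","properties":{"series":{"type":"array"},"grip_force":{"type":"number"}},"required":["series"]}

```bash
mkdir -p pics; ls
python3 - <<'E'
from cell import status, grab_frame, camera_model
import cv2,numpy as np
print(status.read_state())
for n in ["scene","top"]:
    cv2.imwrite(f"pics/{n}0.png",grab_frame(n)); m=camera_model(n)
    R=np.array(m['R']);t=np.array(m['t']);print(n,m['fx'],m['fy'],m['cx'],m['cy'],R.round(3).tolist(),(-R.T@t).round(3))
print(camera_model("wrist"))
E
```

```text
pics
{'t': 0.0, 'joint_pos': array([-1.30461596e+00,  3.51234018e-01,  1.65240486e+00, -2.90212290e-05,
        1.13907558e+00, -8.45846458e-02]), 'qvel': array([-0.00163924,  0.00017094, -0.00042416, -0.00038458, -0.00099913,
       -0.00228226]), 'joint_torque': array([ 1.31542249e-03, -5.06096399e+01, -2.91404182e+01,  3.19210301e-05,
        4.54477660e-03, -3.78092011e-06]), 'eef_pos': array([ 0.18893107, -0.51619582,  0.23076694]), 'eef_rot': array([-3.09229918e+00, -5.47984416e-01,  2.00928840e-04]), 'ft_force': array([ 0.8025918 , -0.07972692,  0.04520522]), 'torque': array([-0.01561696,  0.02038233, -0.01366986]), 'opening': 0.08552539113469498}
scene 363.36036104567125 363.36036104567125 252.88440575713545 197.1852456874035 [[0.257, 0.966, -0.012], [0.682, -0.19, -0.706], [-0.684, 0.173, -0.708]] [ 1.253 -0.212  0.794]
top 353.87860537717995 353.87860537717995 258.56296143075684 191.19450087164157 [[0.02, -1.0, 0.019], [-0.995, -0.021, -0.102], [0.102, -0.017, -0.995]] [ 0.462 -0.006  1.02 ]
{'fx': 276.24049657292477, 'fy': 276.24049657292477, 'cx': 256.02366318002294, 'cy': 197.4870395439933, 'mount': array([[ 7.95829765e-04, -9.64902084e-01, -2.62608709e-01,
         6.76992292e-02],
       [ 9.99999676e-01,  7.99087215e-04,  9.43936249e-05,
         8.15080667e-04],
       [ 1.18766657e-04, -2.62608699e-01,  9.64902408e-01,
        -1.43601099e-01],
       [ 0.00000000e+00,  0.00000000e+00,  0.00000000e+00,
         1.00000000e+00]])}
```

View pics/scene0.png

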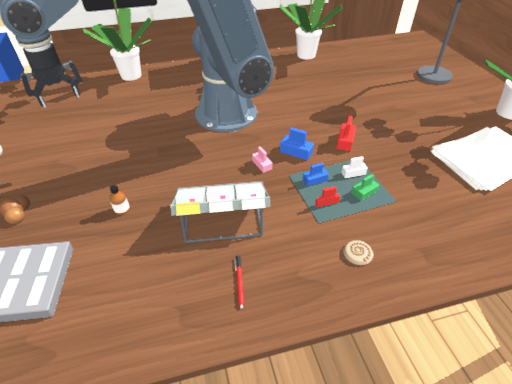

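View pics/top0.png

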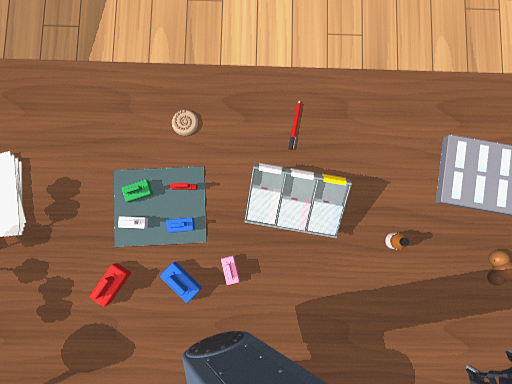

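Run:
```python
import cv2,numpy as np
t=cv2.imread("pics/top0.png"); s=cv2.imread("pics/scene0.png")
a=cv2.resize(t[150:245,235:365],None,fx=6,fy=6,interpolation=cv2.INTER_CUBIC);cv2.imwrite("pics/c1.png",a)
a=cv2.resize(t[155:310,85:245],None,fx=3.8,fy=3.8,interpolation=cv2.INTER_CUBIC);cv2.imwrite("pics/c2.png",a)
```

```text
(no output)
```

View pics/c1.png

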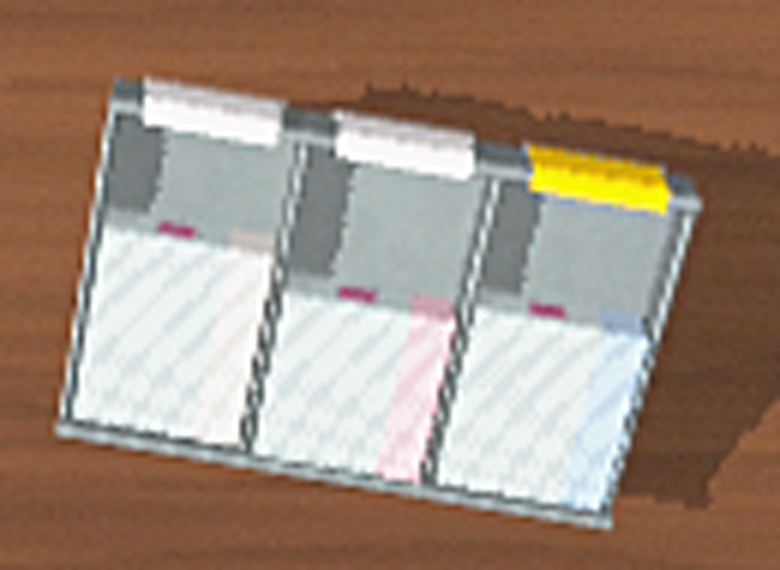

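View pics/c2.png

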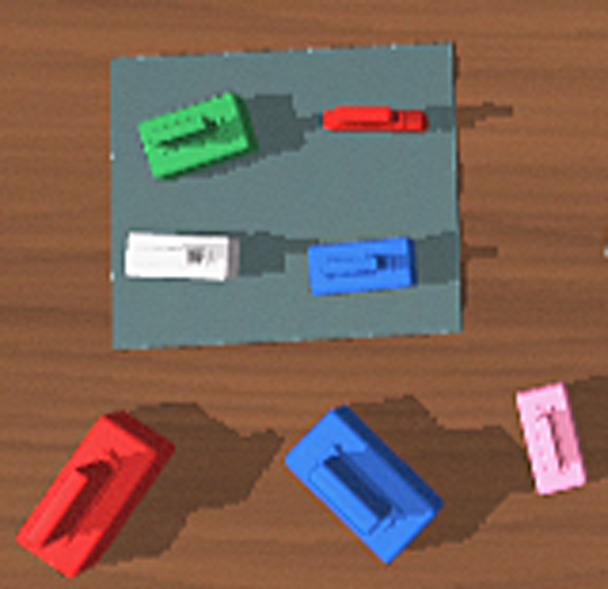

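```bash
cat > h.py <<'E'
import numpy as np,cv2
from scipy.spatial.transform import Rotation as Ro
from cell import status, grab_frame, camera_model
def cam(n,st=None):
    m=camera_model(n);K=np.array([[m['fx'],0,m['cx']],[0,m['fy'],m['cy']],[0,0,1]])
    if n!='wrist': return K,np.array(m['R']),np.array(m['t'])
    M=np.array(m['mount']);T=np.eye(4);T[:3,:3]=Ro.from_rotvec(st['eef_rot']).as_matrix();T[:3,3]=st['eef_pos']
    W=np.linalg.inv(T@M);return K,W[:3,:3],W[:3,3]
def ray(c,px,z):
    K,R,t=c;px=np.atleast_2d(px).astype(float)
    d=(R.T@np.linalg.inv(K)@np.c_[px,np.ones(len(px))].T).T;o=-R.T@t
    return o+d*((z-o[2])/d[:,2])[:,None]
def proj(c,X):
    K,R,t=c;q=(K@(R@np.atleast_2d(X).T+t[:,None])).T;return q[:,:2]/q[:,2:]
def hsv(im): return cv2.cvtColor(im,cv2.COLOR_BGR2HSV)
RNG={'green':[((50,120,60),(75,255,255))],'red':[((0,170,100),(6,255,255)),((174,170,100),(180,255,255))],'blue':[((104,140,100),(118,255,255))],'yellow':[((22,150,150),(35,255,255))]}
def mask(im,c):
    h=hsv(im);m=0
    for a,b in RNG[c]: m=m|cv2.inRange(h,a,b)
    return m
def blobs(im,c,amin=40):
    n,l,s,ce=cv2.connectedComponentsWithStats(mask(im,c))
    return [(ce[i],s[i],(l==i)) for i in range(1,n) if s[i][4]>amin]
E
python3 - <<'E'
from h import *
t=cv2.imread("pics/top0.png");c=cam('top')
for col in RNG:
    for ce,s,m in blobs(t,col):
        r=cv2.minAreaRect(np.argwhere(m)[:,::-1].astype(np.float32)); print(col,ce.round(1),s[4],ray(c,ce,.04)[0].round(3),[np.round(x,1) for x in r])
# mat corners
M=np.array([[114,170],[204,166.5],[206,242],[115,246.5]]);print(ray(c,M,.003).round(3))
# tray
from scipy.optimize import least_squares
c1=np.array([235,150])
px=c1+np.array([[113,80],[700,198],[610,526],[57,430]])/6
# outer corners in tray frame (x,y,z): upper wall top outer, lower wall top outer
W=.130
P=np.array([[.156,W,.024],[.156,-W,.024],[-.006,-W,.03],[-.006,W,.03]])
def f(p):
    R=Ro.from_euler('zy',[p[3],-np.pi/6]).as_matrix();Q=P.copy();Q[:,1]=np.sign(Q[:,1])*p[4]
    return (proj(c,Q@R.T+p[:3])-px).ravel()
s=least_squares(f,[.45,-.1,.08,-.2,.13]);print(s.x.round(4),s.fun.round(2))
E
```

```text
green [136.6 190.5] 469 [0.558 0.315 0.04 ] [array([136.5, 190.5]), array([16.4, 28.5]), np.float64(71.6)]
red [295.5 119.3] 145 [ 0.771 -0.124  0.04 ] [array([295.6, 119.3]), array([ 4.2, 34.5]), np.float64(10.6)]
red [182.8 185.8] 145 [0.574 0.188 0.04 ] [array([183.5, 185.5]), array([27.,  5.]), np.float64(0.0)]
red [109.6 284.3] 930 [0.302 0.373 0.04 ] [array([109.6, 284.4]), array([21.7, 44.7]), np.float64(35.0)]
blue [179.6 224.5] 368 [0.466 0.192 0.04 ] [array([179.8, 224.5]), array([13.2, 28.1]), np.float64(85.0)]
blue [180.4 281.5] 843 [0.313 0.184 0.04 ] [array([180.3, 281.3]), array([38.9, 21.2]), np.float64(45.0)]
yellow [334.4 179.4] 156 [ 0.601 -0.235  0.04 ] [array([334.3, 179.2]), array([23.7,  7.1]), np.float64(9.0)]
[[0.619 0.395 0.003]
 [0.635 0.136 0.003]
 [0.419 0.123 0.003]
 [0.401 0.379 0.003]]
[ 0.4789 -0.1101  0.0413 -0.1644  0.1275] [ 0.82  1.24  1.14 -0.77 -0.96 -0.62 -1.13  0.08]
```

```bash
cat >> h.py <<'E'
def Rdown(a):
    y=np.array([np.cos(a),np.sin(a),0]);z=np.array([0,0,-1.]);return np.c_[np.cross(y,z),y,z]
def plan(p,R,n,fing,st=None,fr=None):
    st=st or status.read_state();R0=Ro.from_rotvec(st['eef_rot']);p0=np.array(st['eef_pos'])
    Rt=Ro.from_matrix(R);d=(R0.inv()*Rt).as_rotvec();print('from',p0.round(4),'turn',d.round(3),'dist',np.linalg.norm(p-p0).round(4))
    rows=[]
    for i in range(n):
        Ri=R0*Ro.from_rotvec(d*i/n);rows.append([round(float(v),1) for v in Ri.inv().apply((p-p0)/n*1000)]+[round(float(v),3) for v in d/n]+[fing])
    print(str(rows).replace(' ',''))
E
python3 - <<'E'
from h import *
plan(np.array([.55,-.21,.28]),Rdown(-.164),10,40)
E
```

```text
from [ 0.189  -0.5162  0.2308] turn [-1.000e-03 -1.000e-03 -1.056e+00] dist 0.476
[[44.4,-16.4,-4.9,-0.0,-0.0,-0.106,40],[45.9,-11.6,-4.9,-0.0,-0.0,-0.106,40],[46.9,-6.7,-4.9,-0.0,-0.0,-0.106,40],[47.3,-1.7,-4.9,-0.0,-0.0,-0.106,40],[47.2,3.3,-4.9,-0.0,-0.0,-0.106,40],[46.6,8.3,-4.9,-0.0,-0.0,-0.106,40],[45.5,13.1,-4.9,-0.0,-0.0,-0.106,40],[43.8,17.8,-4.9,-0.0,-0.0,-0.106,40],[41.7,22.4,-4.9,-0.0,-0.0,-0.106,40],[39.1,26.6,-4.9,-0.0,-0.0,-0.106,40]]
```

Emit:
carry_out --series '[[[44,-16,-5,0,0,-0.106,40],[46,-12,-5,0,0,-0.106,40],[47,-7,-5,0,0,-0.106,40],[47,-2,-5,0,0,-0.106,40],[47,3,-5,0,0,-0.106,40],[47,8,-5,0,0,-0.106,40],[45,13,-5,0,0,-0.106,40],[44,18,-5,0,0,-0.106,40],[42,22,-5,0,0,-0.106,40],[39,27,-5,0,0,-0.106,40],[0,0,0,0,0,0,40]]]' --grip_force 40

```text
t: 1.48
eef_pos: [0.5535, -0.1925, 0.2795]
eef_rot: [-2.353, -2.072, -0.001]
ft_force: [-1.1, -1.0, 0.4]
opening: 0.034
```

Run:
```python
from h import *
s=status.read_state();im=grab_frame('wrist');cv2.imwrite('pics/w1.png',im);np.savez('w1.npz',im=im,p=s['eef_pos'],r=s['eef_rot'])
print(s['t'],s['eef_pos'].round(4),s['joint_pos'].round(2),s['opening'])
```

```text
1.475 [ 0.5535 -0.1925  0.2795] [-0.42  0.38  1.49  0.    1.28 -0.29] 0.0339832067214786
```

View pics/w1.png

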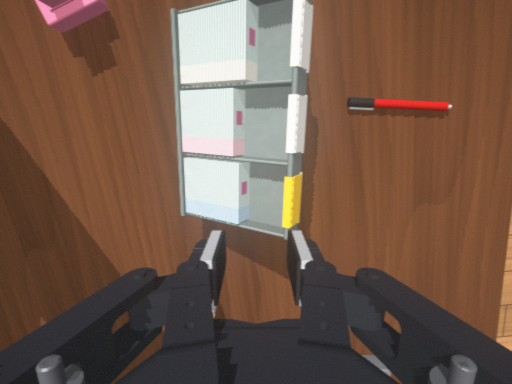

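Run:
```python
import cv2
t=cv2.imread("pics/w1.png")
cv2.imwrite("pics/c3.png",cv2.resize(t[140:240,165:315],None,fx=5,fy=5,interpolation=cv2.INTER_CUBIC))
cv2.imwrite("pics/c4.png",cv2.resize(t[0:100,165:315],None,fx=5,fy=5,interpolation=cv2.INTER_CUBIC))
```

```text
(no output)
```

View pics/c3.png

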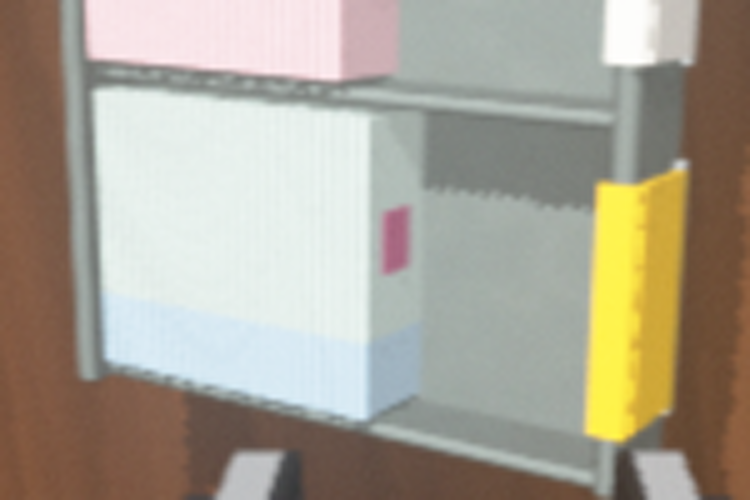

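View pics/c4.png

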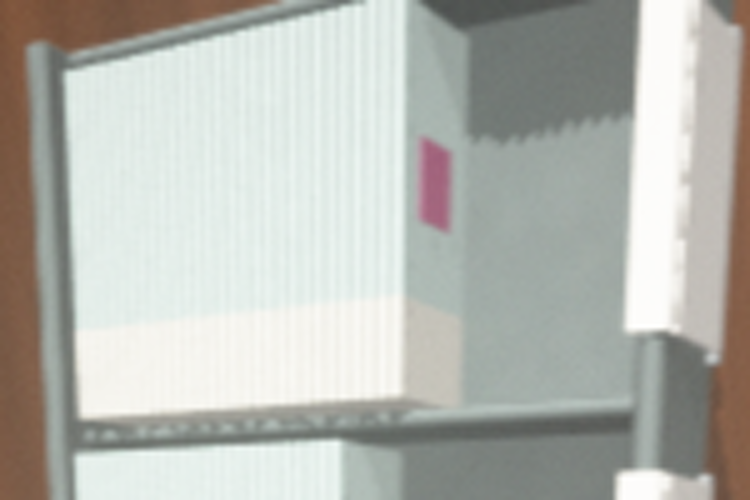

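```bash
cat > tray.py <<'E'
from h import *
from scipy.optimize import least_squares
d=np.load('w1.npz');c=cam('wrist',dict(eef_pos=d['p'],eef_rot=d['r']))
A=[((372,112),(.089,-.046,.026)),((370,420),(.089,-.122,.026)),((103,364),(0,-.122,.026)),((92,90),(0,-.046,.026)),((421,397),(.089,-.122,0)),((340,80),(.081,-.038,.026)),((612,122),(.15,-.044,.022)),((600,472),(.15,-.124,.022))]
B=[((405,400),(.097,.046,.026)),((460,405),(.097,.046,0))]
px=np.array([np.array([165,140])+np.array(a)/5 for a,_ in A]+[np.array([165,0])+np.array(a)/5 for a,_ in B])
P=np.array([b for _,b in A+B])
def f(p):
    R=Ro.from_euler('zy',[p[3],-np.pi/6]).as_matrix();return (proj(c,P@R.T+p[:3])-px).ravel()
s=least_squares(f,[.479,-.11,.041,-.16],loss='soft_l1')
if __name__=='__main__':
    print(s.x.round(4));print(f(s.x).reshape(-1,2).round(2).tolist())
    J=s.jac;print(np.sqrt(np.diag(np.linalg.inv(J.T@J))*0.5).round(4))
    # predict in top
    ct=cam('top');R=Ro.from_euler('zy',[s.x[3],-np.pi/6]).as_matrix()
    Q=np.array([(.15,-.044,.022),(.089,-.046,.026),(.089,-.122,.026),(.156,-.124,.022)])
    print(((proj(ct,Q@R.T+s.x[:3])-[235,150])*6).round(0).tolist())
E
python3 tray.py
```

```text
[ 0.4796 -0.1119  0.0368 -0.1538]
[[-0.54, 2.16], [0.65, -0.47], [1.45, -2.83], [-0.66, -1.21], [1.06, -2.85], [0.1, 1.11], [0.67, 4.18], [-0.04, 0.64], [-1.93, -0.55], [-0.59, -0.02]]
[0.0005 0.0007 0.0016 0.0065]
[[511.0, 169.0], [482.0, 301.0], [651.0, 328.0], [696.0, 187.0]]
```

```bash
sed -i "s/'zy'/'ZY'/" tray.py; python3 tray.py
```

```text
[ 0.4799 -0.115   0.0321 -0.1407]
[[-0.54, 0.83], [-0.08, 0.04], [0.45, -0.75], [-0.23, -0.28], [0.62, -1.17], [0.21, -0.07], [0.6, 1.24], [-0.11, 0.23], [-1.04, -1.44], [0.06, 0.81]]
[0.0004 0.0005 0.0016 0.0042]
[[504.0, 168.0], [479.0, 300.0], [651.0, 328.0], [693.0, 185.0]]
```

Run:
```python
from h import *
plan(np.array([.53,.16,.26]),Rdown(.05),7,40)
```

```text
from [ 0.5525 -0.1935  0.2792] turn [-0.005 -0.005 -0.179] dist 0.3547
[[49.7,-9.7,3.0,-0.001,-0.001,-0.026,40],[49.9,-8.4,3.0,-0.001,-0.001,-0.026,40],[50.1,-7.1,2.9,-0.001,-0.001,-0.026,40],[50.3,-5.8,2.9,-0.001,-0.001,-0.026,40],[50.4,-4.6,2.9,-0.001,-0.001,-0.026,40],[50.5,-3.3,2.8,-0.001,-0.001,-0.026,40],[50.6,-2.0,2.8,-0.001,-0.001,-0.026,40]]
```

Emit:
carry_out --series '[[[50,-10,3,0,0,-0.026,40],[50,-8,3,0,0,-0.026,40],[50,-7,3,0,0,-0.026,40],[50,-6,3,0,0,-0.026,40],[50,-5,3,0,0,-0.026,40],[50,-3,3,0,0,-0.026,40],[50,-2,3,0,0,-0.026,40],[0,0,0,0,0,0,40]]]'

```text
t: 2.52
eef_pos: [0.5258, 0.1601, 0.257]
eef_rot: [-2.171, -2.258, 0.006]
ft_force: [-0.6, -0.5, -0.7]
opening: 0.034
```

Run:
```python
from h import *
s=status.read_state();im=grab_frame('wrist');cv2.imwrite('pics/w2.png',im);np.savez('w2.npz',im=im,p=s['eef_pos'],r=s['eef_rot'])
print(s['t'],s['eef_pos'].round(4),s['joint_pos'].round(2),s['opening'])
```

```text
2.525 [0.5258 0.1601 0.257 ] [0.21 0.33 1.62 0.01 1.2  0.17] 0.03401201041887543
```

View pics/w2.png

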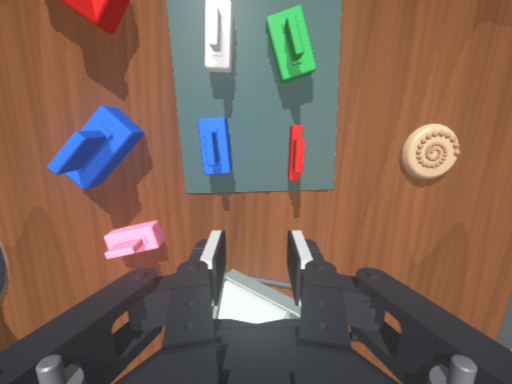

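Run:
```python
import cv2,numpy as np
t=cv2.imread("pics/w2.png")
a=cv2.resize(t[0:90,255:325],None,fx=6,fy=6,interpolation=cv2.INTER_CUBIC);b=cv2.resize(t[110:200,270:325],None,fx=6,fy=6,interpolation=cv2.INTER_CUBIC)
cv2.imwrite("pics/c5.png",np.hstack([a,b]))
```

```text
(no output)
```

View pics/c5.png

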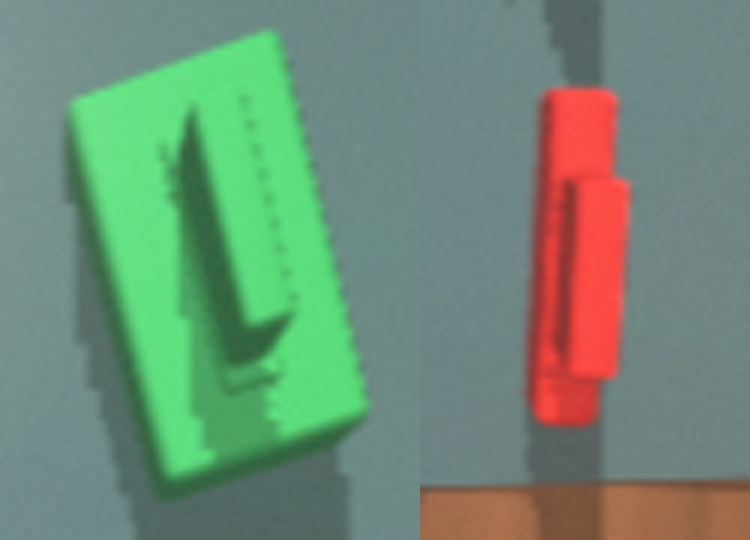

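Run:
```python
from h import *
d=np.load('w2.npz');c=cam('wrist',dict(eef_pos=d['p'],eef_rot=d['r']))
def do(n,pts,off,z):
    X=ray(c,np.array(pts)/6+off,z)[:,:2];u=(X[2]+X[3]-X[0]-X[1]);v=(X[1]+X[2]-X[0]-X[3])/2
    # long axis u points image-down => world -y ; thickness yaw = u rotated +90
    a=np.arctan2(u[0],-u[1]);print(n,X.mean(0).round(4),'yaw(thick)',round(a,3),'len',np.linalg.norm(u)/2,'thk',np.linalg.norm(v),'yawv',np.arctan2(v[1],v[0]).round(3))
do('gtab',[(192,105),(242,95),(293,310),(245,325)],[255,0],.068)
do('gbody',[(70,100),(275,32),(365,410),(165,480)],[255,0],.033)
o=[270-70,110]
do('rtab',[(578,182),(630,182),(613,378),(568,375)],o,.068)
do('rbody',[(545,92),(615,92),(600,422),(530,422)],o,.033)
```

```text
gtab [0.5617 0.319 ] yaw(thick) 0.335 len 0.03648935629150873 thk 0.00892627484594703 yawv 0.266
gbody [0.5614 0.3197] yaw(thick) 0.335 len 0.07123835397711221 thk 0.041819434793765896 yawv 0.34
rtab [0.5766 0.1891] yaw(thick) 0.012 len 0.03869323290087173 thk 0.009677883556681319 yawv 0.01
rbody [0.5761 0.1893] yaw(thick) 0.032 len 0.07206592900699849 thk 0.015384950089766182 yawv 0.041
```

Run:
```python
from h import *
plan(np.array([.5615,.319,.12]),Rdown(.335),5,40)
```

```text
from [0.5261 0.1587 0.2571] turn [-0.009 -0.005 -0.297] dist 0.2139
[[31.7,8.6,27.4,-0.002,-0.001,-0.059,40],[31.1,10.4,27.4,-0.002,-0.001,-0.059,40],[30.5,12.2,27.4,-0.002,-0.001,-0.059,40],[29.8,13.9,27.4,-0.002,-0.001,-0.059,40],[28.9,15.6,27.4,-0.002,-0.001,-0.059,40]]
```

Emit:
carry_out --series '[[[32,9,27,-0.002,-0.001,-0.059,36],[31,10,27,-0.002,-0.001,-0.059,36],[31,12,27,-0.002,-0.001,-0.059,36],[30,14,27,-0.002,-0.001,-0.059,36],[29,16,27,-0.002,-0.001,-0.059,36],[0,0,0,0,0,0,36],[0,0,0,0,0,0,36]]]'

```text
t: 3.45
eef_pos: [0.568, 0.3097, 0.1191]
eef_rot: [1.833, 2.545, -0.001]
ft_force: [0.4, -0.5, -0.9]
opening: 0.0307
```

Run:
```python
from h import *
plan(np.array([.5615,.319,.041]),Rdown(.335),2,36)
```

```text
from [0.568  0.3097 0.1191] turn [ 0.002  0.004 -0.012] dist 0.079
[[5.6,-1.7,39.0,0.001,0.002,-0.006,36],[5.5,-1.6,39.1,0.001,0.002,-0.006,36]]
```

Emit:
carry_out --series '[[[11,-3,0,0.002,0.004,-0.012,36],[0,0,20,0,0,0,36],[0,0,20,0,0,0,36],[0,0,0,0,0,0,36]]]'

```text
t: 3.95
eef_pos: [0.5619, 0.3171, 0.0779]
eef_rot: [1.824, 2.557, 0.002]
ft_force: [-0.9, -0.6, -0.2]
opening: 0.0307
```

Run:
```python
from h import *
plan(np.array([.5615,.319,.041]),Rdown(.335),1,36)
s=status.read_state();im=grab_frame('wrist');cv2.imwrite('pics/w3.png',im)
```

```text
from [0.5619 0.3171 0.0779] turn [ 0.002  0.    -0.004] dist 0.037
[[1.9,0.2,36.9,0.002,0.0,-0.004,36]]
```

View pics/w3.png

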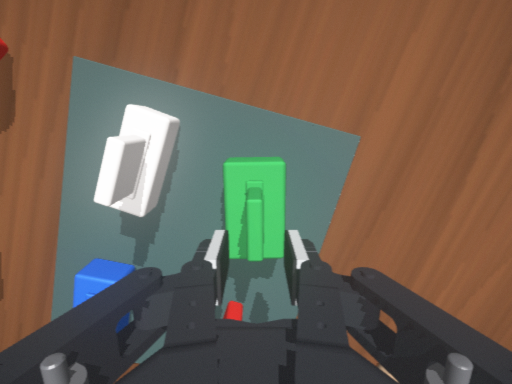

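Emit:
carry_out --series '[[[2,0,18,0.002,0,-0.004,36],[0,0,18,0,0,0,36],[0,0,2,0,0,0,36],[0,0,0,0,0,0,0],[0,0,0,0,0,0,0],[0,0,0,0,0,0,0],[0,0,0,0,0,0,0]]]' --grip_force 40

```text
t: 4.88
eef_pos: [0.5623, 0.3197, 0.0391]
eef_rot: [1.818, 2.56, 0.003]
ft_force: [-0.5, 0.0, -1.0]
opening: 0.0091
```

```bash
cat >> h.py <<'E'
TP=np.array([.4799,-.115,.0321]);TY=-.1407
def RT(): return Ro.from_euler('ZY',[TY,-np.pi/6]).as_matrix()
def t2w(p): return RT()@np.array(p)+TP
def w2t(p): return RT().T@(np.array(p)-TP)
def Rtool():
    R=RT();y=R[:,0];z=-R[:,2];return np.c_[np.cross(y,z),y,z]
E
python3 - <<'E'
from h import *
p=t2w([.105,-.15,.15]);print(p)
plan(p+[0,0,0],Rtool(),12,0,st=dict(eef_pos=np.array([.5623,.3197,.2]),eef_rot=status.read_state()['eef_rot']))
E
```

```text
[ 0.47463979 -0.26575205  0.21450381]
from [0.5623 0.3197 0.2   ] turn [-0.511 -0.125  0.465] dist 0.5922
[[-43.7,-23.0,-1.3,-0.043,-0.01,0.039,0],[-44.5,-21.2,-1.7,-0.043,-0.01,0.039,0],[-45.3,-19.4,-2.1,-0.043,-0.01,0.039,0],[-46.1,-17.5,-2.4,-0.043,-0.01,0.039,0],[-46.7,-15.6,-2.7,-0.043,-0.01,0.039,0],[-47.3,-13.7,-2.8,-0.043,-0.01,0.039,0],[-47.9,-11.7,-2.8,-0.043,-0.01,0.039,0],[-48.3,-9.7,-2.8,-0.043,-0.01,0.039,0],[-48.7,-7.7,-2.7,-0.043,-0.01,0.039,0],[-49.0,-5.7,-2.4,-0.043,-0.01,0.039,0],[-49.2,-3.7,-2.1,-0.043,-0.01,0.039,0],[-49.3,-1.7,-1.7,-0.043,-0.01,0.039,0]]
```

Emit:
carry_out --series '[[[0,0,-15,0,0,0,0],[0,0,-40,0,0,0,0],[0,0,-45,0,0,0,0],[0,0,-45,0,0,0,0],[0,0,-15,0,0,0,0]]]'

```text
t: 5.5
eef_pos: [0.5618, 0.3194, 0.2074]
eef_rot: [1.818, 2.56, 0.004]
ft_force: [0.0, 0.3, -0.6]
opening: 0.0094
```

Emit:
carry_out --series '[[[-44,-23,-1,-0.043,-0.01,0.039,0],[-45,-21,-2,-0.043,-0.01,0.039,0],[-45,-19,-2,-0.043,-0.01,0.039,0],[-46,-17,-2,-0.043,-0.01,0.039,0],[-47,-16,-3,-0.043,-0.01,0.039,0],[-47,-14,-3,-0.043,-0.01,0.039,0],[-48,-12,-3,-0.043,-0.01,0.039,0],[-48,-10,-3,-0.043,-0.01,0.039,0],[-49,-8,-3,-0.043,-0.01,0.039,0],[-49,-6,-2,-0.043,-0.01,0.039,0],[-49,-4,-2,-0.043,-0.01,0.039,0],[-49,-2,-2,-0.043,-0.01,0.039,0]]]'

```text
t: 7.0
eef_pos: [0.4622, -0.2802, 0.2169]
eef_rot: [2.046, 1.75, 0.497]
ft_force: [0.5, 0.4, -0.3]
opening: 0.0094
```

Run:
```python
from h import *
plan(t2w([.105,-.15,.15]),Rtool(),2,0)
```

```text
from [ 0.4622 -0.2802  0.2169] turn [ 0.019 -0.002 -0.015] dist 0.0193
[[8.1,3.7,3.7,0.009,-0.001,-0.008,0],[8.1,3.8,3.7,0.009,-0.001,-0.008,0]]
```

Emit:
carry_out --series '[[[8,4,4,0.01,0,-0.008,0],[0,0,0,0.009,0,-0.007,0],[0,0,0,0,0,0,0]]]'

```text
t: 7.38
eef_pos: [0.4674, -0.2744, 0.2145]
eef_rot: [2.05, 1.774, 0.475]
ft_force: [-0.3, -0.2, -0.5]
opening: 0.0094
```

Run:
```python
from h import *
s=status.read_state();im=grab_frame('wrist');cv2.imwrite('pics/w4.png',im);np.savez('w4.npz',im=im,p=s['eef_pos'],r=s['eef_rot'])
print(s['t'],w2t(s['eef_pos']).round(4),np.abs(s['qvel']).max())
cv2.imwrite('pics/w4b.png',cv2.resize(im[0:340],None,fx=1.56,fy=1.56,interpolation=cv2.INTER_CUBIC))
```

```text
7.375 [ 0.0998 -0.1596  0.1529] 0.011992698929047007
```

View pics/w4b.png

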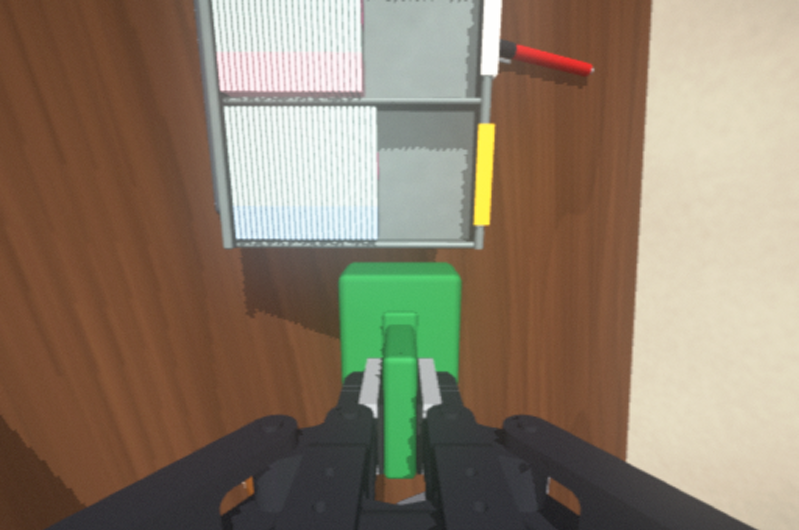

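Run:
```python
import cv2
t=cv2.imread("pics/w4.png")
cv2.imwrite("pics/c6.png",cv2.resize(t[50:165,130:325],None,fx=4,fy=4,interpolation=cv2.INTER_CUBIC))
cv2.imwrite("pics/c7.png",cv2.resize(t[155:265,205:310],None,fx=5,fy=5,interpolation=cv2.INTER_CUBIC))
```

```text
(no output)
```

View pics/c6.png

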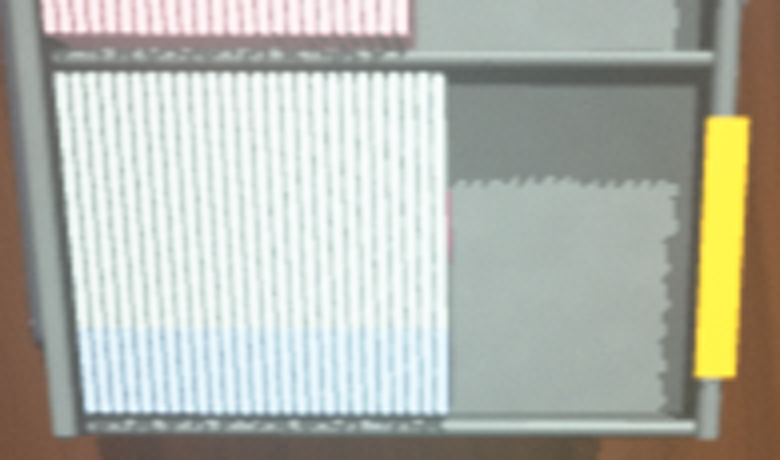

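View pics/c7.png

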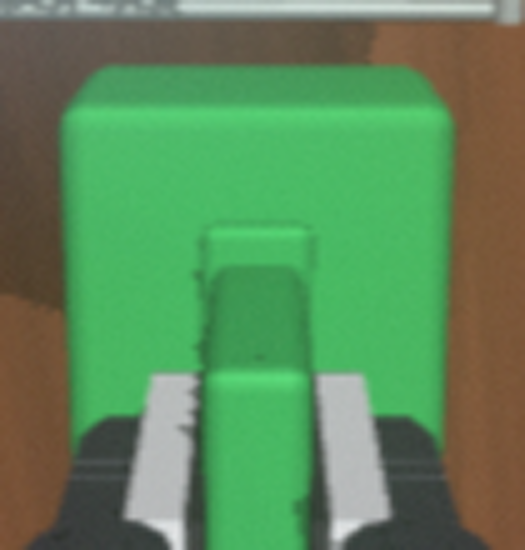

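```bash
cat > tray2.py <<'E'
from tray import *
d=np.load('w4.npz');c4=cam('wrist',dict(eef_pos=d['p'],eef_rot=d['r']))
C=[((446,72),(.089,-.046,.026)),((447,413),(.089,-.122,.026)),((57,73),(0,-.046,.026)),((85,411),(0,-.122,.026)),((713,65),(.15,-.044,.022)),((697,418),(.15,-.124,.022)),((410,35),(.081,-.038,.026))]
px4=np.array([np.array([130,50])+np.array(a)/4 for a,_ in C]);P4=np.array([b for _,b in C])
def f4(p):
    R=Ro.from_euler('ZY',[p[3],-np.pi/6]).as_matrix();return (proj(c4,P4@R.T+p[:3])-px4).ravel()
s4=least_squares(f4,s.x);print('w4',s4.x.round(4),f4(s4.x).reshape(-1,2).round(2).tolist())
sj=least_squares(lambda p:np.r_[f4(p),f(p)],s.x,loss='soft_l1');print('joint',sj.x.round(4),f4(sj.x).reshape(-1,2).round(2).tolist())
# held green: body top front corners etc, in tool coordinates
M=np.array(camera_model('wrist')['mount']);T=np.eye(4);T[:3,:3]=Ro.from_rotvec(d['r']).as_matrix();T[:3,3]=d['p']
# predict: packer body in tool frame, centre offset (ox,oy), underside at z=h
def pc(o,pts):
    X=np.array(pts)+[o[0],o[1],o[2]];X=(T[:3,:3]@X.T).T+T[:3,3];return proj(c4,X)
# tool z down: underside z=+h, body top z=h-.03
G=[((445,68+47),(.037,.022-.0012,-.03+.0012)),((67,68+47),(.037,-.022+.0012,-.03+.0012)),((310,373),(.02,.005,-.065)),((205,373),(.02,-.005,-.065))]
pg=np.array([np.array([205,155])+np.array(a)/5 for a,_ in G]);Pg=[b for _,b in G]
sg=least_squares(lambda o:(pc(o,Pg)-pg).ravel(),[0,0,.036]);print('packer in tool',sg.x.round(4),sg.fun.round(2))
E
python3 tray2.py
```

```text
w4 [ 0.481  -0.1146  0.0296 -0.1459] [[0.03, 0.27], [0.71, -0.47], [-0.8, -0.09], [0.26, -0.15], [-0.06, 0.56], [-0.12, 0.02], [0.03, -0.17]]
joint [ 0.4803 -0.1148  0.0305 -0.1432] [[-0.07, 0.2], [0.81, -0.25], [-1.25, 0.09], [0.09, 0.28], [0.09, 0.32], [0.17, 0.09], [-0.13, -0.25]]
packer in tool [-0.0006  0.002   0.039 ] [-0.69 -0.42  0.97 -0.46  0.44  0.36 -0.67  0.35]
```

```bash
cat >> tray2.py <<'E'
print(pc([0,0,.036],Pg).round(1).tolist(),pg.round(1).tolist(),pc(sg.x,Pg).round(1).tolist(),sg.x)
E
python3 tray2.py | tail -1
```

```text
[[290.4, 177.5], [214.9, 177.5], [263.1, 231.2], [240.5, 231.2]] [[294.0, 178.0], [218.4, 178.0], [267.0, 229.6], [246.0, 229.6]] [[293.3, 177.6], [219.4, 177.5], [267.4, 230.0], [245.3, 229.9]] [-0.00063343  0.00203269  0.03902503]
```

Run:
```python
from h import *
print(camera_model('wrist'),camera_model('wrist')['cx'])
```

```text
{'fx': 276.24049657292477, 'fy': 276.24049657292477, 'cx': 256.02366318002294, 'cy': 197.4870395439933, 'mount': array([[ 6.47511156e-04, -9.65035989e-01, -2.62116618e-01,
         6.62843347e-02],
       [ 9.99999786e-01,  6.49144066e-04,  8.03597732e-05,
         1.84884994e-03],
       [ 9.26013740e-05, -2.62116614e-01,  9.65036202e-01,
        -1.42693694e-01],
       [ 0.00000000e+00,  0.00000000e+00,  0.00000000e+00,
         1.00000000e+00]])} 256.02366318002294
```

```bash
python3 - <<'E'
from h import *
for i in range(2): print(camera_model('wrist')['mount'][:3,3])
np.save('mount.npy',camera_model('wrist')['mount'])
E
sed -i "s/M=np.array(m\['mount'\])/M=np.load('mount.npy')/" h.py
sed -i "s/M=np.array(camera_model('wrist')\['mount'\])/M=np.load('mount.npy')/" tray2.py
cat >> tray2.py <<'E'
# relative: TCP target: packer centre measured in tool sg.x ; tray s4
if __name__=='__main__':
  R=Ro.from_euler('ZY',[s4.x[3],-np.pi/6]).as_matrix()
  pk=T[:3,:3]@sg.x+T[:3,3]
  print('packer centre underside in tray (w4 fit)',(R.T@(pk-s4.x[:3])).round(4), 'TCP in tray',(R.T@(T[:3,3]-s4.x[:3])).round(4))
  y=R[:,0];z=-R[:,2];Rt=np.c_[np.cross(y,z),y,z]
  print('turn err',Ro.from_matrix(T[:3,:3].T@Rt).as_rotvec().round(3))
E
python3 tray2.py
```

```text
[ 0.06628433  0.00184885 -0.14269369]
[ 0.06628433  0.00184885 -0.14269369]
w4 [ 0.481  -0.1146  0.0296 -0.1459] [[0.03, 0.27], [0.71, -0.47], [-0.8, -0.09], [0.26, -0.15], [-0.06, 0.56], [-0.12, 0.02], [0.03, -0.17]]
joint [ 0.4803 -0.1148  0.0305 -0.1432] [[-0.07, 0.2], [0.81, -0.25], [-1.25, 0.09], [0.09, 0.28], [0.09, 0.32], [0.17, 0.09], [-0.13, -0.25]]
packer in tool [-0.0006  0.002   0.039 ] [-0.69 -0.42  0.97 -0.46  0.44  0.36 -0.67  0.35]
[[290.4, 177.5], [214.9, 177.5], [263.1, 231.2], [240.5, 231.2]] [[294.0, 178.0], [218.4, 178.0], [267.0, 229.6], [246.0, 229.6]] [[293.3, 177.6], [219.4, 177.5], [267.4, 230.0], [245.3, 229.9]] [-0.00063343  0.00203269  0.03902503]
packer centre underside in tray (w4 fit) [ 0.1028 -0.1606  0.1161] TCP in tray [ 0.1009 -0.1601  0.1552]
turn err [-0.003 -0.004  0.001]
```

Emit:
carry_out --series '[[[26,4,0,-0.003,-0.004,0.001,0],[26,4,0,0,0,0,0],[24,3,0,0,0,0,0],[0,0,20,0,0,0,0],[0,0,25,0,0,0,0],[0,0,25,0,0,0,0],[0,0,0,0,0,0,0]]]'

```text
t: 8.3
eef_pos: [0.5254, -0.1966, 0.1593]
eef_rot: [2.038, 1.78, 0.478]
ft_force: [0.6, -0.5, 0.6]
opening: 0.0097
```

```bash
cat > look.py <<'E'
import sys
from h import *
n=sys.argv[1]
s=status.read_state();im=grab_frame('wrist');cv2.imwrite(f'pics/{n}.png',cv2.resize(im,None,fx=1.56,fy=1.56,interpolation=cv2.INTER_CUBIC));np.savez(n+'.npz',im=im,p=s['eef_pos'],r=s['eef_rot'])
TP=np.array([.481,-.1146,.0296]);TY=-.1459
R=Ro.from_euler('ZY',[TY,-np.pi/6]).as_matrix()
y=R[:,0];z=-R[:,2];Rt=np.c_[np.cross(y,z),y,z];T=Ro.from_rotvec(s['eef_rot']).as_matrix()
print(round(s['t'],2),'TCP tray',(R.T@(s['eef_pos']-TP)).round(4),'turn',Ro.from_matrix(T.T@Rt).as_rotvec().round(3),'F tray',(R.T@s['ft_force']).round(1),'open',s['opening'].round(4))
E
python3 look.py w5
```

```text
Traceback (most recent call last):
  File "look.py", line 8, in <module>
    print(round(s['t'],2),'TCP tray',(R.T@(s['eef_pos']-TP)).round(4),'turn',Ro.from_matrix(T.T@Rt).as_rotvec().round(3),'F tray',(R.T@s['ft_force']).round(1),'open',s['opening'].round(4))
                                                                                                                                                                      ^^^^^^^^^^^^^^^^^^
AttributeError: 'float' object has no attribute 'round'
```

View pics/w5.png

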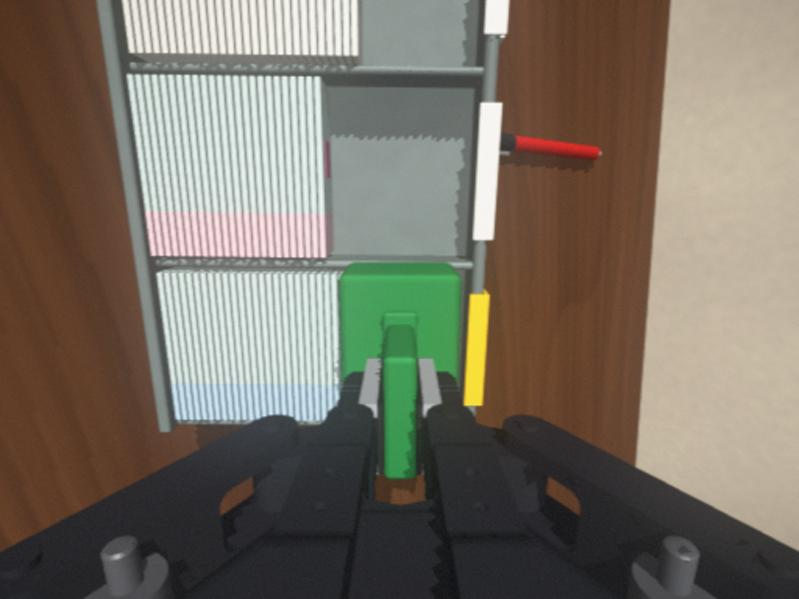

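```bash
sed -i "s/s\['opening'\].round(4)/round(s['opening'],4)/" look.py; python3 look.py w5
python3 - <<'E'
import cv2
t=cv2.imread("pics/w5.png");cv2.imwrite("pics/c8.png",cv2.resize(t[240:440,140:500],None,fx=2.2,fy=2.2,interpolation=cv2.INTER_CUBIC))
E
```

```text
8.35 TCP tray [ 0.1137 -0.0749  0.0852] turn [ 0.003 -0.004  0.01 ] F tray [-0.6 -0.2 -0.4] open 0.0093
```

View pics/c8.png

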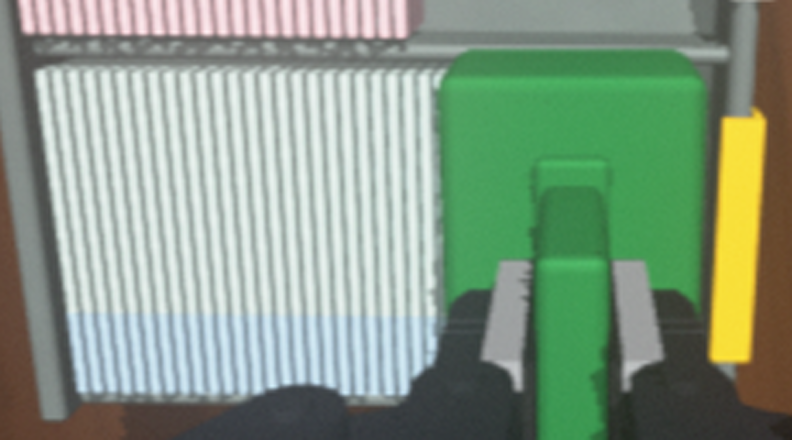

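Run:
```python
from h import *
d=np.load('w5.npz');c=cam('wrist',dict(eef_pos=d['p'],eef_rot=d['r']))
R=Ro.from_euler('ZY',[-.1459,-np.pi/6]).as_matrix();TP=np.array([.481,-.1146,.0296])
Q=np.array([(.089,-.046,.026),(0,-.046,.026),(0,-.122,.026),(.15,-.044,.022)])
u=proj(c,Q@R.T+TP);print((((u*1.56)-[140,240])*2.2).round(0).tolist())
```

```text
[[448.0, 72.0], [35.0, 68.0], [79.0, 386.0], [728.0, 62.0]]
```

Emit:
carry_out --series '[[[-8.5,-1.5,0,0.003,-0.004,0.01,0],[0,0,0,0,0,0,0],[0,0,0,0,0,0,0]]]'

```text
t: 8.78
eef_pos: [0.5227, -0.2064, 0.1625]
eef_rot: [2.046, 1.765, 0.475]
ft_force: [0.0, -0.4, -1.0]
opening: 0.0094
```

```bash
python3 look.py w6
```

```text
8.78 TCP tray [ 0.1138 -0.0848  0.0878] turn [ 0.003  0.002 -0.001] F tray [-0.4 -0.4 -0.9] open 0.0094
```

View pics/w6.png

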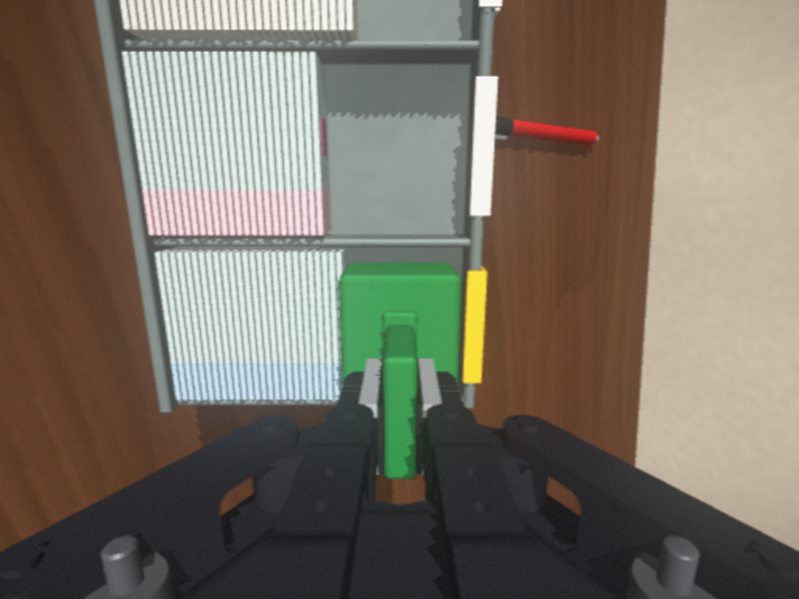

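Emit:
carry_out --series '[[[1,0,12,0,0,0,0],[0,0,12,0,0,0,0],[0,0,6,0,0,0,0],[0,0,0,0,0,0,0]]]'

```text
t: 9.32
eef_pos: [0.5388, -0.2075, 0.134]
eef_rot: [2.047, 1.766, 0.475]
ft_force: [-0.5, -0.6, -1.0]
opening: 0.0095
```

```bash
python3 look.py w7
```

```text
9.32 TCP tray [ 0.1134 -0.0835  0.055 ] turn [ 0.002  0.001 -0.001] F tray [-0.8 -0.7 -0.7] open 0.0095
```

View pics/w7.png

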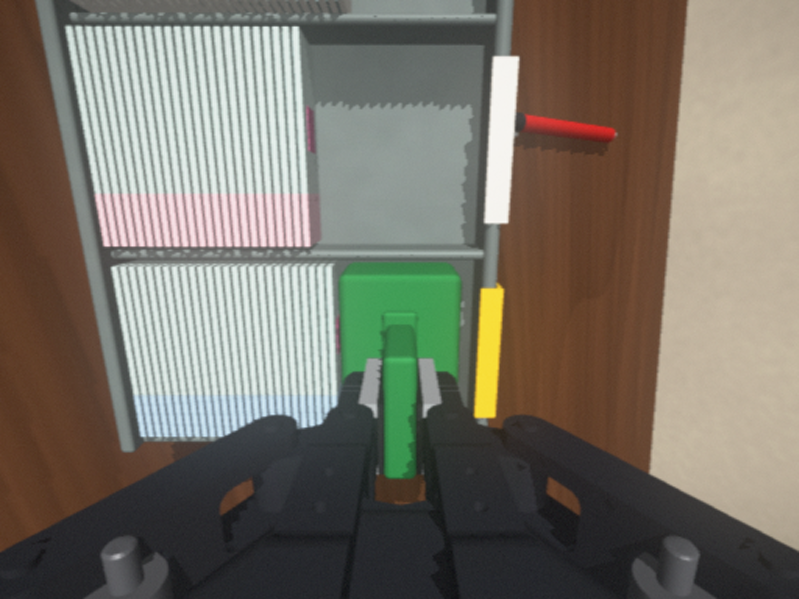

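Emit:
carry_out --series '[[[-0.5,0,5,0,0,0,0],[0,0,5,0,0,0,0],[0,0,2,0,0,0,0],[0,0,0,0,0,0,0]]]'

```text
t: 9.88
eef_pos: [0.5452, -0.2091, 0.1236]
eef_rot: [2.046, 1.765, 0.475]
ft_force: [-0.6, 0.1, -0.6]
opening: 0.0092
```

```bash
python3 look.py w8
```

```text
9.88 TCP tray [ 0.1139 -0.0842  0.0428] turn [ 0.003  0.002 -0.001] F tray [-0.9  0.  -0.2] open 0.0092
```

Emit:
carry_out --series '[[[0,0,1.5,0,0,0,0],[0,0,1.5,0,0,0,0]]]'

```text
t: 10.18
eef_pos: [0.5468, -0.2094, 0.1212]
eef_rot: [2.046, 1.765, 0.475]
ft_force: [-0.4, -0.3, 0.4]
opening: 0.0093
```

```bash
python3 look.py w8
```

```text
10.18 TCP tray [ 0.1141 -0.0843  0.0399] turn [ 0.004  0.002 -0.001] F tray [-0.1 -0.3  0.6] open 0.0093
```

Emit:
carry_out --series '[[[0,0,1,0,0,0,0],[0,0,1,0,0,0,0],[0,0,1,0,0,0,0]]]'

```text
t: 10.6
eef_pos: [0.5484, -0.2097, 0.1184]
eef_rot: [2.045, 1.765, 0.475]
ft_force: [-3.4, -1.6, 4.5]
opening: 0.0095
```

```bash
python3 look.py w9
```

```text
10.6 TCP tray [ 0.1141 -0.0843  0.0366] turn [ 0.004  0.002 -0.   ] F tray [-0.4 -2.1  5.5] open 0.0095
```

Emit:
carry_out --series '[[[0,-1.5,-0.5,0,0,0,0],[0,-1.5,0,0,0,0,0],[0,0,0,0,0,0,0]]]'

```text
t: 11.02
eef_pos: [0.5453, -0.2092, 0.1172]
eef_rot: [2.046, 1.765, 0.475]
ft_force: [-0.5, 0.2, 0.4]
opening: 0.0096
```

```bash
python3 look.py w9
```

```text
11.03 TCP tray [ 0.1108 -0.0843  0.0371] turn [ 0.004  0.002 -0.001] F tray [-0.3  0.1  0.6] open 0.0096
```

Emit:
carry_out --series '[[[0,-0.8,0,0,0,0,0],[0,-0.8,0,0,0,0,0]]]'

```text
t: 11.32
eef_pos: [0.544, -0.2091, 0.1164]
eef_rot: [2.045, 1.765, 0.475]
ft_force: [0.7, -0.2, -1.4]
opening: 0.0096
```

```bash
python3 look.py w9
```

```text
11.32 TCP tray [ 0.1093 -0.0843  0.0371] turn [ 0.004  0.002 -0.   ] F tray [-0.1 -0.1 -1.5] open 0.0096
```

Emit:
carry_out --series '[[[0,-0.7,0,0,0,0,0],[0,-0.7,0,0,0,0,0]]]'

```text
t: 11.62
eef_pos: [0.543, -0.209, 0.1159]
eef_rot: [2.045, 1.764, 0.475]
ft_force: [4.5, 1.0, 0.6]
opening: 0.0094
```

```bash
python3 look.py w10
```

```text
11.62 TCP tray [ 0.1082 -0.0843  0.0372] turn [ 0.005  0.002 -0.001] F tray [ 4.   1.6 -1.7] open 0.0094
```

View pics/w10.png

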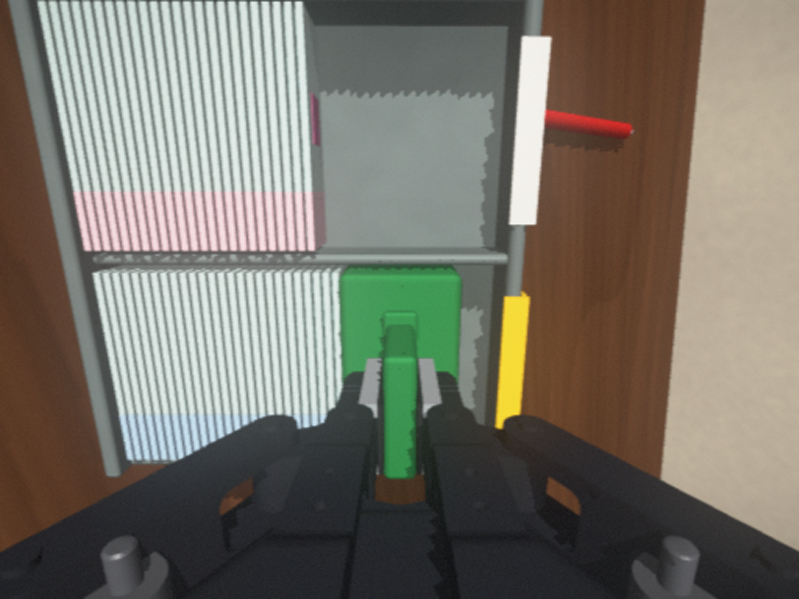

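Emit:
carry_out --series '[[[0,0,0.7,0,0,0,0],[0,0,0,0,0,0,36],[0,0,0,0,0,0,36],[0,0,0,0,0,0,36],[0,0,-20,0,0,0,36],[0,0,-30,0,0,0,36],[0,0,-40,0,0,0,36],[0,0,-20,0,0,0,36]]]'

```text
t: 12.68
eef_pos: [0.4864, -0.2002, 0.2111]
eef_rot: [2.048, 1.767, 0.473]
ft_force: [-0.6, 0.5, 0.3]
opening: 0.0309
```

```bash
python3 look.py w11;python3 - <<'E'
from h import *
plan(np.array([.576,.189,.13]),Rdown(.02),9,36)
E
```

```text
12.68 TCP tray [ 0.1062 -0.0839  0.1483] turn [ 0.001  0.002 -0.001] F tray [-0.4  0.4  0.6] open 0.0309
from [ 0.4864 -0.2003  0.2126] turn [ 0.525  0.046 -0.163] dist 0.408
[[44.3,-1.5,9.6,0.058,0.005,-0.018,36],[44.2,-0.2,9.9,0.058,0.005,-0.018,36],[44.2,1.2,10.1,0.058,0.005,-0.018,36],[44.1,2.6,10.2,0.058,0.005,-0.018,36],[44.0,4.0,10.2,0.058,0.005,-0.018,36],[43.8,5.4,10.2,0.058,0.005,-0.018,36],[43.7,6.8,10.1,0.058,0.005,-0.018,36],[43.5,8.1,9.8,0.058,0.005,-0.018,36],[43.3,9.5,9.6,0.058,0.005,-0.018,36]]
```

View pics/w11.png

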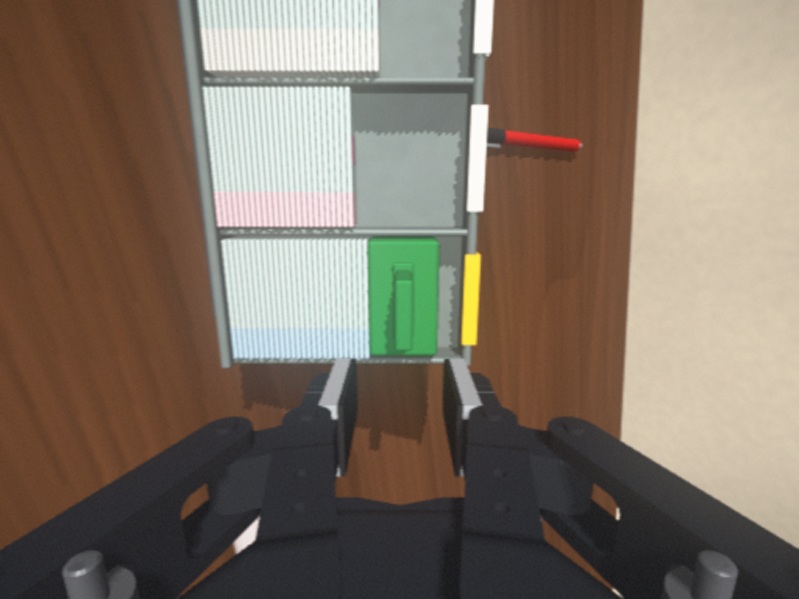

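Run:
```python
from h import *
plan(np.array([.576,.189,.20]),Rdown(.02),9,36)
```

```text
from [ 0.4864 -0.2003  0.2126] turn [ 0.525  0.046 -0.163] dist 0.3997
[[44.3,2.4,2.9,0.058,0.005,-0.018,36],[44.2,3.3,3.0,0.058,0.005,-0.018,36],[44.1,4.3,3.0,0.058,0.005,-0.018,36],[44.0,5.3,2.9,0.058,0.005,-0.018,36],[43.9,6.2,2.8,0.058,0.005,-0.018,36],[43.7,7.2,2.6,0.058,0.005,-0.018,36],[43.6,8.1,2.4,0.058,0.005,-0.018,36],[43.4,9.0,2.1,0.058,0.005,-0.018,36],[43.2,9.9,1.8,0.058,0.005,-0.018,36]]
```

Emit:
carry_out --series '[[[44,2,3,0.058,0.005,-0.018,36],[44,3,3,0.058,0.005,-0.018,36],[44,4,3,0.058,0.005,-0.018,36],[44,5,3,0.058,0.005,-0.018,36],[44,6,3,0.058,0.005,-0.018,36],[44,7,3,0.058,0.005,-0.018,36],[44,8,2,0.058,0.005,-0.018,36],[43,9,2,0.058,0.005,-0.018,36],[43,10,2,0.058,0.005,-0.018,36],[0,0,30,0,0,0,36],[0,0,30,0,0,0,36],[0,0,0,0,0,0,36]]]'

```text
t: 14.22
eef_pos: [0.5769, 0.2039, 0.1291]
eef_rot: [-2.184, -2.242, 0.018]
ft_force: [0.6, 0.7, 0.1]
opening: 0.031
```

Run:
```python
from h import *
plan(np.array([.576,.189,.08]),Rdown(.02),1,36)
```

```text
from [0.5769 0.2039 0.1291] turn [-0.016 -0.001  0.006] dist 0.0513
[[-14.9,-0.5,49.1,-0.016,-0.001,0.006,36]]
```

Emit:
carry_out --series '[[[-15,-0.5,15,-0.016,0,0.006,36],[0,0,20,0,0,0,36],[0,0,10,0,0,0,36],[0,0,0,0,0,0,36]]]'

```text
t: 14.72
eef_pos: [0.5787, 0.1891, 0.0863]
eef_rot: [2.198, 2.243, 0.008]
ft_force: [0.1, 0.1, -0.6]
opening: 0.0307
```

```bash
python3 look.py w12
python3 - <<'E'
from h import *
plan(np.array([.576,.189,.0395]),Rdown(.02),1,36)
E
```

```text
14.72 TCP tray [0.0739 0.3147 0.0229] turn [-0.518 -0.046  0.162] F tray [-0.2  0.1 -0.5] open 0.0307
from [0.579  0.1892 0.0868] turn [ 0.005 -0.003  0.001] dist 0.0474
[[-0.3,-3.3,47.3,0.005,-0.003,0.001,36]]
```

View pics/w12.png

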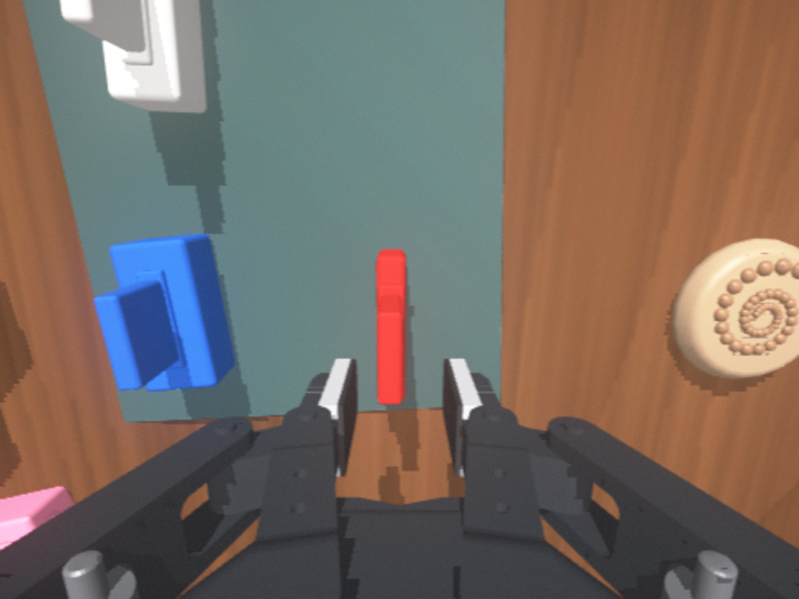

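Emit:
carry_out --series '[[[0,-3.3,10,0.005,-0.003,0,36],[0,0,18,0,0,0,36],[0,0,16,0,0,0,36],[0,0,2,0,0,0,36],[0,0,0,0,0,0,0],[0,0,0,0,0,0,0],[0,0,0,0,0,0,0],[0,0,0,0,0,0,0]]]'

```text
t: 15.78
eef_pos: [0.5763, 0.1896, 0.0391]
eef_rot: [2.197, 2.244, 0.002]
ft_force: [-0.8, 1.1, -1.4]
opening: 0.0097
```

```bash
python3 look.py w13
python3 - <<'E'
from h import *
s=status.read_state();print(s['eef_pos'],s['ft_force'])
E
```

```text
15.78 TCP tray [ 0.0481  0.3148 -0.0168] turn [-0.521 -0.044  0.163] F tray [-1.5  1.  -0.8] open 0.0097
[0.57632745 0.18955754 0.03905895] [-0.12381672  0.08708388 -0.29458066]
```

View pics/w13.png

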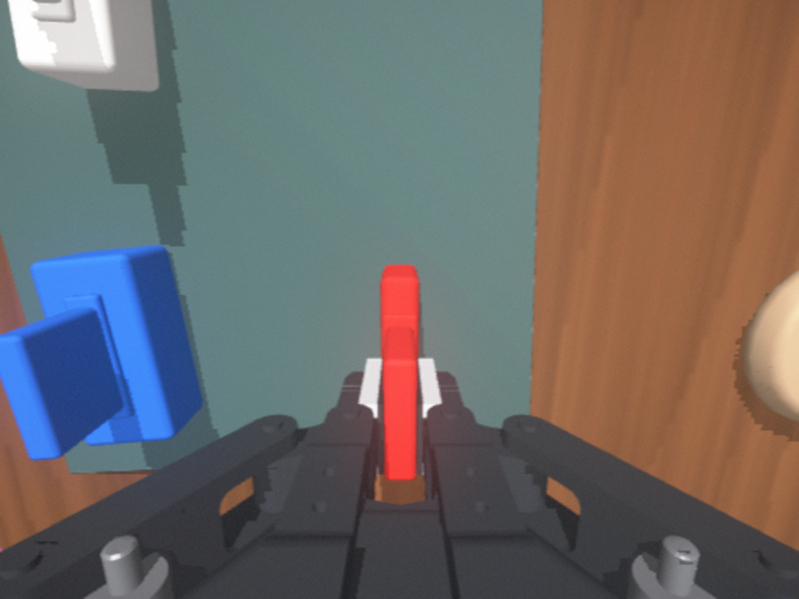

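```bash
sed -i "s/^TP=.*/TP=np.array([.481,-.1146,.0296]);TY=-.1459/" h.py
python3 - <<'E'
from h import *
p=t2w([.1388,-.084,.15]);print(p)
plan(p,Rtool(),9,0,st=dict(eef_pos=np.array([.5763,.1896,.21]),eef_rot=status.read_state()['eef_rot']))
E
```

```text
[ 0.51351189 -0.20427948  0.22890381]
from [0.5763 0.1896 0.21  ] turn [-0.521 -0.044  0.163] dist 0.3993
[[-43.6,-7.9,-2.1,-0.058,-0.005,0.018,0],[-43.8,-7.0,-2.3,-0.058,-0.005,0.018,0],[-43.9,-6.0,-2.5,-0.058,-0.005,0.018,0],[-44.0,-5.1,-2.6,-0.058,-0.005,0.018,0],[-44.1,-4.1,-2.7,-0.058,-0.005,0.018,0],[-44.2,-3.2,-2.7,-0.058,-0.005,0.018,0],[-44.2,-2.2,-2.6,-0.058,-0.005,0.018,0],[-44.3,-1.3,-2.5,-0.058,-0.005,0.018,0],[-44.3,-0.3,-2.3,-0.058,-0.005,0.018,0]]
```

Emit:
carry_out --series '[[[0,0,-15,0,0,0,0],[0,0,-40,0,0,0,0],[0,0,-45,0,0,0,0],[0,0,-45,0,0,0,0],[0,0,-25,0,0,0,0]]]'

```text
t: 16.45
eef_pos: [0.5754, 0.1894, 0.2173]
eef_rot: [2.197, 2.244, 0.002]
ft_force: [0.0, -0.2, -0.8]
opening: 0.0094
```

Emit:
carry_out --series '[[[-44,-8,-2,-0.058,-0.005,0.018,0],[-44,-7,-2,-0.058,-0.005,0.018,0],[-44,-6,-2,-0.058,-0.005,0.018,0],[-44,-5,-3,-0.058,-0.005,0.018,0],[-44,-4,-3,-0.058,-0.005,0.018,0],[-44,-3,-3,-0.058,-0.005,0.018,0],[-44,-2,-3,-0.058,-0.005,0.018,0],[-44,-1,-2,-0.058,-0.005,0.018,0],[-44,0,-2,-0.058,-0.005,0.018,0],[0,0,0,0,0,0,0],[0,0,0,0,0,0,0]]]'

```text
t: 17.82
eef_pos: [0.5119, -0.2156, 0.2529]
eef_rot: [2.023, 1.743, 0.5]
ft_force: [0.5, -0.1, -0.3]
opening: 0.0093
```

```bash
python3 look.py w14
python3 - <<'E'
from h import *
plan(t2w([.1388,-.084,.11]),Rtool(),1,0)
E
```

```text
17.82 TCP tray [ 0.1508 -0.0955  0.1707] turn [ 0.039  0.004 -0.002] F tray [ 0.3  0.  -0.5] open 0.0093
from [ 0.5121 -0.2154  0.2529] turn [ 0.039  0.004 -0.001] dist 0.0629
[[11.5,-14.5,60.1,0.039,0.004,-0.001,0]]
```

View pics/w14.png

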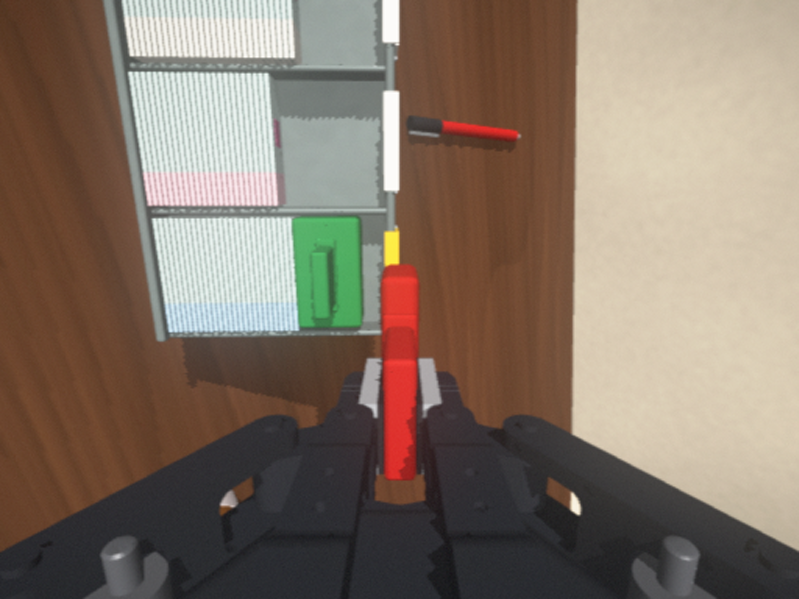

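Emit:
carry_out --series '[[[11,-14,20,0.039,0.004,-0.001,0],[0,0,20,0,0,0,0],[0,0,20,0,0,0,0],[0,0,8,0,0,0,0],[0,0,0,0,0,0,0],[0,0,0,0,0,0,0]]]'

```text
t: 18.62
eef_pos: [0.5392, -0.2021, 0.1879]
eef_rot: [2.04, 1.779, 0.477]
ft_force: [0.3, -0.5, -1.5]
opening: 0.0092
```

```bash
python3 look.py w15
python3 - <<'E'
from h import *
plan(t2w([.1388,-.084,.08]),Rtool(),1,0)
E
```

```text
18.62 TCP tray [ 0.1401 -0.0782  0.1019] turn [ 0.    -0.004  0.008] F tray [-0.4 -0.5 -1.5] open 0.0092
from [ 0.5392 -0.2022  0.188 ] turn [ 0.001 -0.004  0.008] dist 0.0228
[[-5.9,-1.4,22.0,0.001,-0.004,0.008,0]]
```

View pics/w15.png

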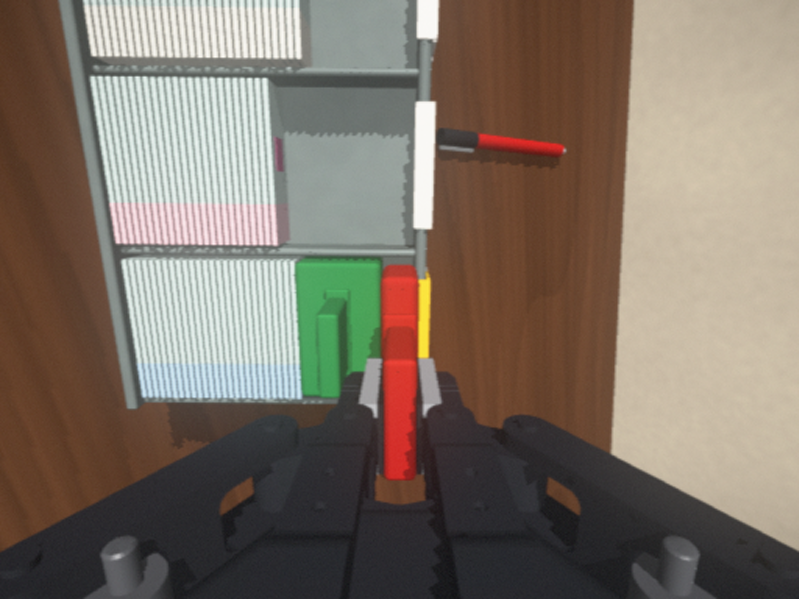

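Emit:
carry_out --series '[[[-6,-1.4,0,0,-0.004,0.008,0],[0,0,15,0,0,0,0],[0,0,10,0,0,0,0],[0,0,0,0,0,0,0],[0,0,0,0,0,0,0]]]'

```text
t: 19.3
eef_pos: [0.5502, -0.2107, 0.1644]
eef_rot: [2.048, 1.767, 0.474]
ft_force: [0.4, -0.7, -0.8]
opening: 0.0094
```

```bash
python3 look.py w16;  python3 - <<'E'
import cv2
t=cv2.imread("pics/w16.png");cv2.imwrite("pics/c16.png",cv2.resize(t[200:440,240:500],None,fx=2.4,fy=2.4,interpolation=cv2.INTER_CUBIC))
E
```

```text
19.3 TCP tray [ 0.1388 -0.0851  0.0756] turn [ 0.001  0.001 -0.001] F tray [ 0.  -0.7 -0.9] open 0.0094
```

View pics/c16.png

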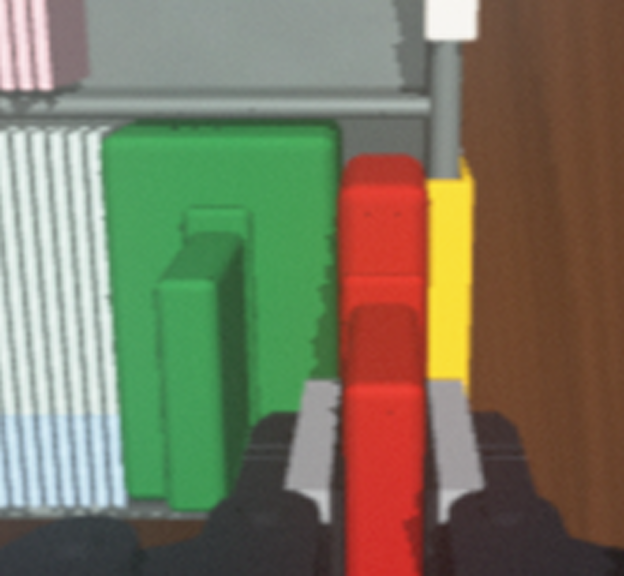

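Emit:
carry_out --series '[[[1,0,5,0,0,0,0],[0,0,5,0,0,0,0],[0,0,0,0,0,0,0]]]'

```text
t: 19.73
eef_pos: [0.5557, -0.2104, 0.1556]
eef_rot: [2.047, 1.767, 0.475]
ft_force: [-1.0, -0.2, 0.1]
opening: 0.0092
```

```bash
python3 look.py w17;  python3 - <<'E'
import cv2
t=cv2.imread("pics/w17.png");cv2.imwrite("pics/c17.png",cv2.resize(t[200:440,240:500],None,fx=2.4,fy=2.4,interpolation=cv2.INTER_CUBIC))
E
```

```text
19.73 TCP tray [ 0.1391 -0.084   0.0652] turn [ 0.002  0.001 -0.001] F tray [-0.8 -0.3  0.5] open 0.0092
```

View pics/c17.png

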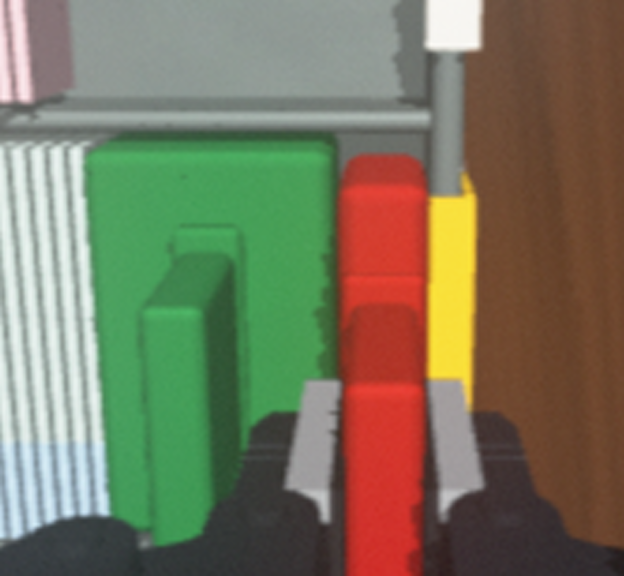

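Emit:
carry_out --series '[[[0,0,4,0,0,0,0],[0,0,4,0,0,0,0],[0,0,0,0,0,0,0]]]'

```text
t: 20.15
eef_pos: [0.56, -0.2111, 0.1485]
eef_rot: [2.047, 1.767, 0.475]
ft_force: [0.1, -0.2, -0.1]
opening: 0.0093
```

```bash
python3 look.py w18;  python3 - <<'E'
import cv2
t=cv2.imread("pics/w18.png");cv2.imwrite("pics/c18.png",cv2.resize(t[200:440,240:500],None,fx=2.4,fy=2.4,interpolation=cv2.INTER_CUBIC))
E
```

```text
20.15 TCP tray [ 0.1393 -0.084   0.0569] turn [ 0.002  0.001 -0.001] F tray [ 0.1 -0.2 -0.1] open 0.0093
```

View pics/c18.png

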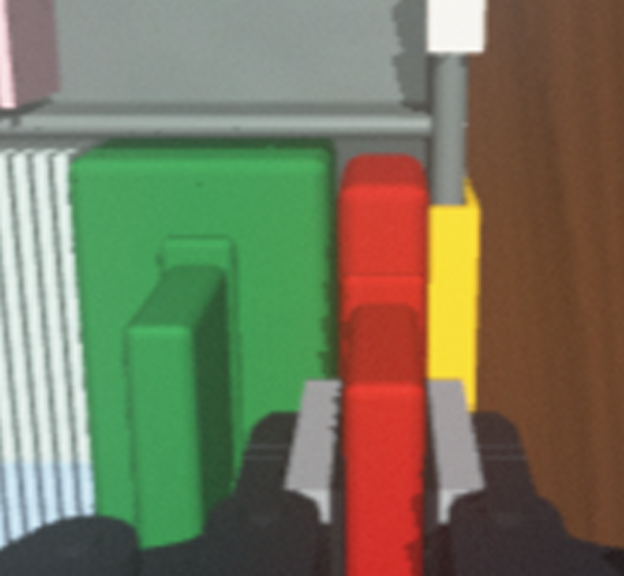

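Emit:
carry_out --series '[[[0,-0.7,4,0,0,0,0],[0,0,4,0,0,0,0],[0,0,4,0,0,0,0],[0,0,0,0,0,0,0]]]'

```text
t: 20.7
eef_pos: [0.5657, -0.212, 0.1371]
eef_rot: [2.047, 1.767, 0.475]
ft_force: [0.9, 0.2, 0.0]
opening: 0.0093
```

```bash
python3 look.py w19
```

```text
20.7 TCP tray [ 0.1386 -0.0841  0.0442] turn [ 0.002  0.001 -0.001] F tray [ 0.8  0.4 -0.4] open 0.0093
```

Emit:
carry_out --series '[[[0,0,3,0,0,0,0],[0,0,1.5,0,0,0,0],[0,0,0,0,0,0,0]]]'

```text
t: 21.12
eef_pos: [0.5681, -0.2124, 0.1333]
eef_rot: [2.047, 1.766, 0.475]
ft_force: [-0.1, -0.1, 0.3]
opening: 0.0095
```

```bash
python3 look.py w19
```

```text
21.12 TCP tray [ 0.1388 -0.0841  0.0396] turn [ 0.002  0.001 -0.   ] F tray [ 0.  -0.2  0.3] open 0.0095
```

Emit:
carry_out --series '[[[0,0,1.3,0,0,0,0],[0,0,1,0,0,0,0],[0,0,0.8,0,0,0,0]]]'

```text
t: 21.55
eef_pos: [0.5696, -0.2127, 0.1313]
eef_rot: [2.046, 1.766, 0.475]
ft_force: [-18.1, 3.6, 22.0]
opening: 0.0095
```

```bash
python3 look.py w19
```

```text
21.55 TCP tray [ 0.1391 -0.0842  0.0371] turn [ 0.003  0.001 -0.   ] F tray [-5.   0.9 28.3] open 0.0095
```

Emit:
carry_out --series '[[[0,0,-0.6,0,0,0,0],[0,0,0,0,0,0,16],[0,0,0,0,0,0,16],[0,0,0,0,0,0,16],[0,0,0,0,0,0,16]]]'

```text
t: 22.22
eef_pos: [0.5694, -0.2127, 0.1319]
eef_rot: [2.046, 1.766, 0.475]
ft_force: [0.1, -0.9, -1.3]
opening: 0.0137
```

```bash
python3 look.py w20
```

```text
22.23 TCP tray [ 0.1392 -0.0842  0.0377] turn [ 0.003  0.001 -0.   ] F tray [-0.4 -0.9 -1.2] open 0.0137
```

View pics/w20.png

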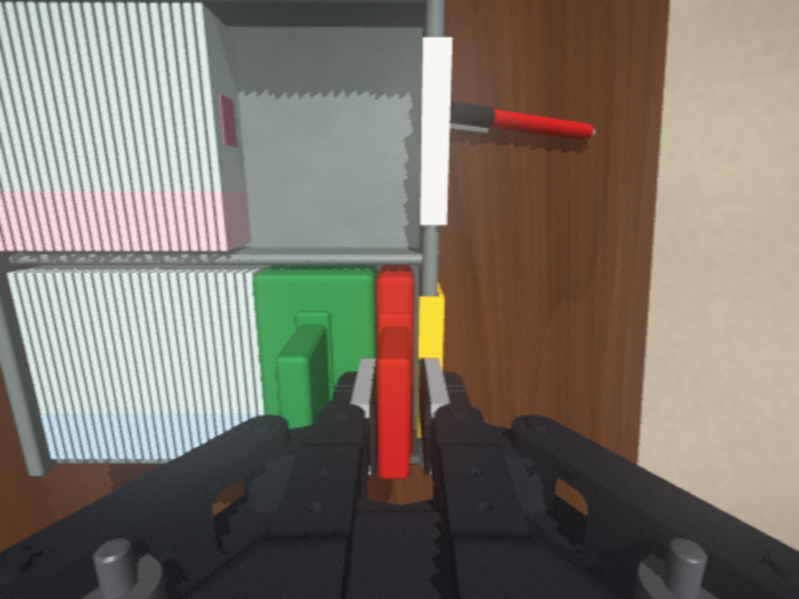

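Emit:
carry_out --series '[[[0,-1.3,0,0,0,0,17],[0,0,0,0,0,0,17],[0,0,-6,0,0,0,17],[0,0,-10,0,0,0,17],[0,0,-20,0,0,0,17],[0,0,-30,0,0,0,17],[0,0,-40,0,0,0,17],[0,0,-20,0,0,0,17],[-20,0,0,0,0,0,17],[0,0,0,0,0,0,17]]]'

```text
t: 23.52
eef_pos: [0.4985, -0.2228, 0.2479]
eef_rot: [2.043, 1.763, 0.473]
ft_force: [-0.1, -0.0, 0.4]
opening: 0.0145
```

```bash
python3 look.py w21
python3 - <<'E'
from h import *
cv2.imwrite("pics/top1.png",grab_frame('top'));s=grab_frame('scene');cv2.imwrite("pics/scene1.png",s)
cv2.imwrite("pics/sc1.png",cv2.resize(s[140:280,150:410],None,fx=3,fy=3,interpolation=cv2.INTER_CUBIC))
E
```

```text
23.52 TCP tray [ 0.1378 -0.1045  0.1725] turn [0.006 0.005 0.   ] F tray [ 0.1 -0.   0.4] open 0.0145
```

View pics/w21.png

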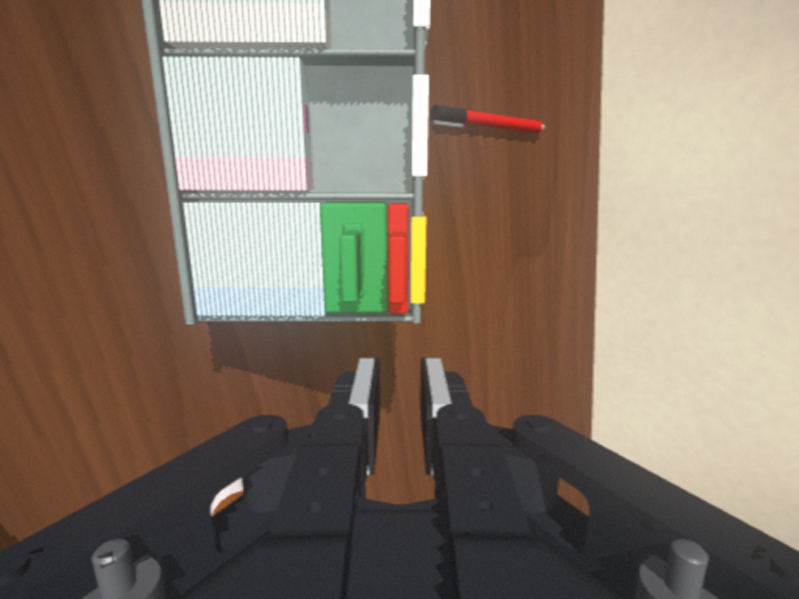

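View pics/sc1.png

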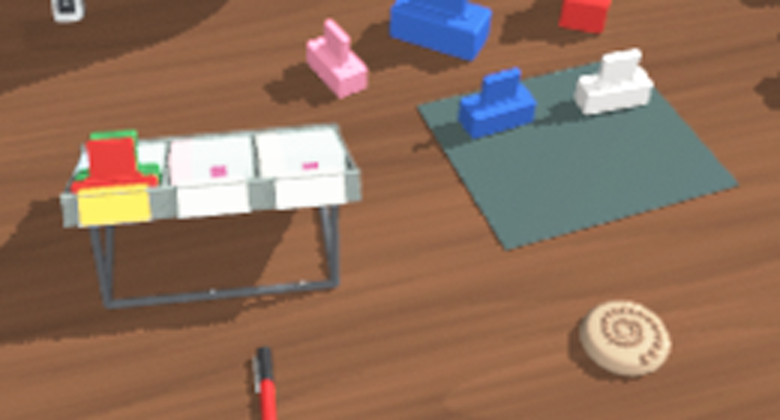

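View pics/top1.png

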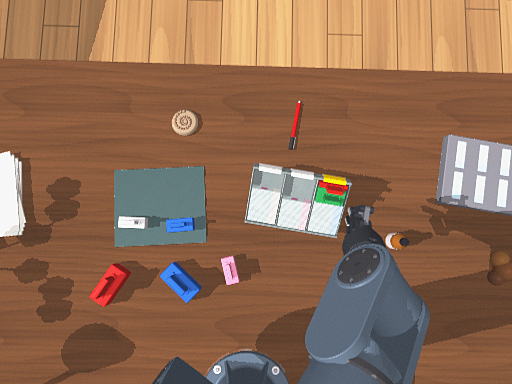

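```bash
python3 -c "
from cell import job_done;print(job_done())"
```

```text
the job is handed in; nothing more can be done
None
```

I packed the yellow-tagged lane with the green and red packers and handed the job in at about 23.6 s of the 61 s allowed. No verdict was reported.

- **Choice:** that lane holds the pale-blue slides (run_b, 61 mm free). Green (44 mm) and red (14 mm) fill 58 mm and leave 3 mm to spare.
- **Placing:** green went in first, down to the floor and up against the slides with about 5 N. Red then went into the 17 mm gap between green and the upper wall. Red met the floor with about 28 N, under the 60 N limit. Both were released and the gripper lifted clear.
- **Last pictures:** green and red stand flat and square in the lane with tabs up. White and blue are still upright on the mat. The bottle, pen and fossil show no visible movement in the top view.
- **Disagreements:** the wrist camera's reported mounting shifted by 1–2 mm between calls, so I placed the packers relative to what the camera saw and by feel. Red met the floor about 0.5 mm higher than green did, within the 4 mm allowed.

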